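# Set up the heel-gluing station

### The arm

A 6-joint arm with a two-finger parallel gripper is mounted at the origin on the work surface. World frame = base frame: x ahead of the robot, y to its left, z up, the work surface at z = 0. Lengths are in m, angles in rad, forces in N, time in s.
With the tool pointing down it reaches from about 0.35 to 0.975 m from the base axis. Payload 4.9 kg.
Tool frame: the origin (TCP) lies between the finger pads; the fingertips stand 22 mm ahead of it and the grasp point (between the pads) lies 3 mm ahead of it; z points along the fingers, y is the line along which they close (so a half turn about z gives the same grasp; the last joint's range is limited). The gripper opens to 85 mm and grips with 20 to 120 N. Pads are 22 mm wide; open, the fingers measure 114 mm over their backs; the gripper's body (76 mm by 85 mm) begins 54 mm behind the grasp point. The pads swing forward as they close: fully open they stand 13 mm farther back than shut.
Start: joints at [-1.394, 0.053, 1.613, -0, 1.476, -0.119], TCP at [0.182, -0.598, 0.253] pointing down, gripper open.
Joint ranges: [-3.01, 3.01], [-1.01, 2.22], [0.06, 2.58], [-1.02, 4.17], [0.09, 2.62], [-3.14, 3.14]. Speed limits (rad/s): [2.57, 2.57, 3.14, 3.14, 3.14, 3.14].

### API

Orientations are given as a unit quaternion [w, x, y, z].
In Python, from plant import state, grab_frame, get_calibration, job_done, recognise, regions_of gives the robot as it stands.
- The arm moves only by the tool apply_moves, never from a script. Its argument "targets" is a list of rows, each an object with "translation": the shift along the tool's x, y, z normalised to -1 to 1, where 1 is 100 mm, a list of three; "twist": the turn about the tool's z normalised to -1 to 1, where 1 is 0.1 rad; "hand": the opening, from 0 (shut) to 1 (fully open). A call has 1 to 8 rows; each row shifts and turns the commanded pose from where the row before left it, along the tool's axes as they then stand; what a row does not reach is not made up. A row lasts 1/10 s, in which the tool goes at most 50 mm and 8.59 degrees, less where a joint would pass 70% of its speed; a pose out of reach is approached as far as the arm can. A call with a number of a shift or a turn outside -1 to 1 is refused whole. A call with a gripper value outside its range is refused whole. The fingers move at their own pace and stop on an object; the grip force is fixed at half the most. Time passes only in rows, so rows that do not move let the fingers close. It gives the time, the measured TCP pose, the force, the opening and the grip force at its end, in the units of the state.
- state(): the state, without advancing time (a new reading comes with each control period).
- grab_frame(name): name is "side" or "top"; returns the picture (384x512x3 uint8, red, green, blue); there is no depth.
- get_calibration(name): a dict with "camera_matrix" (3x3 intrinsics, pixels), "pose" (4x4, takes a point from camera to world coordinates). Camera axes: x right, y up, looking along -z (the intrinsics and any distortion apply to the point x, -y, -z); pixel columns grow to the right and rows downward; lengths in m; the calibration is good to about 2 mm. A picture is of the moment at which its call begins. get_calibration takes no time and is no camera call.
- job_done(): hands the job in; it is judged then, once.
Trained networks look in the newest picture that a camera, given by its name, has taken for a name from the list of things; names that differ only in an ending like _2 or _b are one class to them, and where a whole thing is asked for, a point or a joint stands for the part that bears it (a point fixed in the world has none). Each returns a list of dicts, best first, with "score" (0 to 1); they miss things now and then, are a little off and sometimes report something else, mostly with a low value. They report only what shows in the picture. A call takes as long as a camera call. They do not tell look-alikes from the thing itself.
- recognise(camera, query): "point" ([x, y, z] in m, in world coordinates, good to about 4 mm: the middle of the surface that is visible of it).
- regions_of(camera, query): "pixels" (384x512 bool, what is visible of it).
The state is a dict: "time": time; "joint_pos": joint angles; "joint_vel": joint speeds; "joint_efforts": joint torques, N m; "tool_pos": TCP position; "tool_rot": TCP orientation; "contact_force": force on the tool from outside, world axes, zero at the start; "ft_torque": the same for the moment, N m; "gripper_width": opening from 0.0 (shut) to 1.0 (fully open); "grasp_force": force on a finger pad.
Only numpy, scipy, OpenCV 4.12 (cv2) and the standard library are available. Lean on these libraries where they do the work, as an engineer would, in place of code of your own. Each camera call takes 0.05 s, during which the arm holds its last target. There are 200 camera calls.

### The job

Set up the heel-gluing station for its next batch: tip every cork heel blank over on the felt board so that it lies flat with its orange face up, and take the yellow heel lifts out of the blue bin one by one and press each flat down into the spring magazine until both lips have snapped over it. Only when every blank is laid and every lift loaded, push the red start lever fully over; leave the bottle, tin, jar, pot and abrasive sleeves alone.

Things in the scene. Friction and masses are not known exactly. Their poses are not given: they have to be found in the camera images.
- blank1_c (a point): centre of heel blank 1: a cork block 62 (its x) x 68 (its y) x 90 mm (its z), 160 g, at first standing on its 62 x 68 end on the laying board, so its centre is 45 mm above the board. Its +x face (68 x 90 mm) is painted orange; the other faces are bare cork. Pushed slowly near its top it tips over the foot's edge after about 35 degrees. None if absent
- blank2_c (a point): centre of heel blank 2: a cork block 62 (its x) x 68 (its y) x 90 mm (its z), 160 g, at first standing on its 62 x 68 end on the laying board, so its centre is 45 mm above the board. Its +x face (68 x 90 mm) is painted orange; the other faces are bare cork. Pushed slowly near its top it tips over the foot's edge after about 35 degrees. None if absent
- blank3_c (a point): centre of heel blank 3: a cork block 62 (its x) x 68 (its y) x 90 mm (its z), 160 g, at first standing on its 62 x 68 end on the laying board, so its centre is 45 mm above the board. Its +x face (68 x 90 mm) is painted orange; the other faces are bare cork. Pushed slowly near its top it tips over the foot's edge after about 35 degrees. None if absent
- board: laying board, fixed: a plywood board 400 (its x) x 360 mm (its y) covered with grey felt; origin on the table under its centre, felt surface 12 mm above the origin; x and y along its edges
- lift1_c (a point): centre of heel lift 1: a flat yellow plastic block 60 (its x) x 44 (its y) x 14 mm (its z), 45 g, with a dark inset on both broad faces, alike either way up. It starts lying flat in the blue bin. None if this lift is absent or in the fingers
- lift2_c (a point): centre of heel lift 2: a flat yellow plastic block 60 (its x) x 44 (its y) x 14 mm (its z), 45 g, with a dark inset on both broad faces, alike either way up. It starts lying flat in the blue bin. None if this lift is absent or in the fingers
- lift3_c (a point): centre of heel lift 3: a flat yellow plastic block 60 (its x) x 44 (its y) x 14 mm (its z), 45 g, with a dark inset on both broad faces, alike either way up. It starts lying flat in the blue bin. None if this lift is absent or in the fingers
- lift4_c (a point): centre of heel lift 4: a flat yellow plastic block 60 (its x) x 44 (its y) x 14 mm (its z), 45 g, with a dark inset on both broad faces, alike either way up. It starts lying flat in the blue bin. None if this lift is absent or in the fingers
- bin: open blue plastic bin, fixed, 200 (its x) x 260 (its y) x 45 mm high, walls and floor 5 mm thick; origin at the centre of its underside. The lifts lie apart in it in two rows, their x roughly along its x
- magazine: spring-loaded lift magazine, fixed: an open-topped aluminium well 64 (its x) x 48 mm (its y) on a dark foot plate 130 x 85 mm; origin at the centre of its underside. Walls end 101 mm up, then flare outward by 7 mm to 117 mm. The walls across y are cut away in the middle, full height, 46 mm clear along x, so that fingers can go down beside a lift. Grey spring housings stand outside both x ends, 94 mm high
- magazine_mouth (a point): point on the well's axis at the height of the undersides of the two lips, 86 mm above the table; axes as the magazine's. A loaded lift lies flat under the lips, its x along this x (either way round), its centre 7 mm or more below this point; one merely laid on the lips lies above it
- lip_a: black sprung lip at the magazine's +x end: sticks 6 mm into the well, 24 mm wide, flat underside level with the mouth point, sloped top 13 mm high. A lift pressed down flat (about 5 to 20 N) pushes both lips aside, and they snap over it once its top is below them. Origin on the well's axis, moves outward with the lip
- lip_b: the like lip at the magazine's -x end
- follower (a joint): travel of the magazine's red spring follower, m: 0 empty and up under the lips, grows 0.014 per loaded lift, at most 0.070; spring 1.8 N at 0, 60 N/m
- lever_tip (a point): tip of the start lever: a red toggle lever 80 mm long on a grey housing behind the magazine; its frame turns with the lever
- lever_base: grey housing of the start lever, fixed; origin at the centre of its underside; the lever leans to the housing's -x when off and is pushed over to its +x
- lever (a joint): start lever angle, rad: 0 off (leaning to the housing's -x), 1.0 fully over to the housing's +x; stays where left
- glue: white glue bottle, 60 mm dia, 160 mm tall; bystander, to be left alone; origin at its underside
- tin: bare metal tin, 80 mm dia, 90 mm tall; bystander, to be left alone; origin at its underside
- jar: amber jar, 56 mm dia, 70 mm tall; bystander, to be left alone; origin at its underside
- sleeve1: brown abrasive sleeve, 76 mm dia, 60 mm tall; bystander, to be left alone; origin at its underside
- sleeve2: brown abrasive sleeve, 76 mm dia, 60 mm tall; bystander, to be left alone; origin at its underside
- pot: steel brush pot, 80 mm dia, 70 mm tall; bystander, to be left alone; origin at its underside
Things that resemble listed ones, but are neither listed nor needed, are in the scene too. What is shaped like the part that bears blank3_c but turquoise is not meant. Leave any turquoise look-alike of the part that bears lift4_c alone.

How it is judged:
By the outcome, as a careful person would: the job done as asked, in the order asked, and still so for the second after the job is handed in, with the robot touching nothing.
Of blank1, blank2, blank3 only 2 to 3 are there at a start; the rules pass over those that are not, and their reading is None.
Of lift1, lift2, lift3, lift4 only 3 to 4 are there at a start; the rules pass over those that are not, and their reading is None.
At some moment in a run one of blank1, blank2, blank3 may be knocked a few centimetres aside while the robot is not near it.
Once in a run the grip may slacken for a moment while it holds something.
It also fails if it takes over 210 s, if anything falls off the work surface, if the arm or the gripper's body presses on something with over 40 N, if the wrist force passes 120 N, or if a joint passes its speed limit or range.

## Working session

There is one attempt and no reset: what is moved stays moved. The work goes in short steps, Python scripts to look and compute and a tool call to move; the robot and the scene stay as the last step left them, time stands still between calls to the robot, and variables do not carry over. Pictures are saved under pics/ and viewed, at most 14 in all, crops included, and the job is handed in when it is done.

Besides the shell and the picture viewer there is one more tool, called in YAML: its name, and indented under it one key for each argument. apply_moves: Moves the arm, as the interface text tells. Its arguments: {"type":"object","properties":{"targets":{"type":"array"}},"required":["targets"]}

```bash
ls; mkdir -p pics; python3 - <<'E'
from plant import *
import cv2,numpy as np
print(state())
for n in ("top","side"):
    f=grab_frame(n); cv2.imwrite(f"pics/{n}0.png",cv2.resize(f[:,:,::-1],(800,600),interpolation=cv2.INTER_CUBIC))
    c=get_calibration(n); print(n,c)
for n in ("top","side"):
  for q in ["blank1_c","lift1_c","bin","board","magazine","lip_a","lever_tip","lever_base","follower"]:
    try: print(n,q,[(np.round(d["point"],3).tolist(),round(d["score"],2)) for d in recognise(n,q)])
    except Exception as e: print(n,q,e)
E
```

```text
pics
{'time': 0.0, 'joint_pos': array([-1.39399097e+00,  5.33399613e-02,  1.61428621e+00, -6.73362505e-06,
        1.47601904e+00, -1.19034437e-01]), 'joint_vel': array([-1.25542129e-03,  1.63075617e-03, -6.74367978e-04,  7.34418871e-04,
        5.53411192e-05, -1.74726165e-03]), 'joint_efforts': array([ 1.62677155e-03, -3.93686128e+01, -3.70171523e+01, -1.06382444e-05,
        7.21002274e-03, -3.45611390e-06]), 'tool_pos': array([ 0.18208991, -0.59727995,  0.25207811]), 'tool_rot': array([-1.02575564e-03,  9.89079217e-01,  1.47381308e-01, -3.29904415e-05]), 'contact_force': array([ 1.24440937,  0.50213531, -0.19514944]), 'ft_torque': array([-0.02455135, -0.01733802, -0.03949116]), 'grasp_force': 0.0, 'gripper_width': 0.9994916423583232}
top {'camera_matrix': array([[385.7118875 ,   0.        , 257.89784383],
       [  0.        , 385.7118875 , 189.2868592 ],
       [  0.        ,   0.        ,   1.        ]]), 'pose': array([[-0.01200175,  0.99810585, -0.06033801,  0.44252747],
       [-0.99990834, -0.01235784, -0.00553186, -0.04539922],
       [-0.00626703,  0.06026608,  0.99816267
[... 820 characters left out ...]

top lip_a [([0.466, 0.223, 0.023], 0.2)]
top lever_tip [([0.503, 0.021, 0.082], 0.68), ([0.51, 0.027, 0.088], 0.62), ([0.668, 0.082, 0.102], 0.59)]
top lever_base [([0.696, 0.081, 0.029], 0.84)]
top follower [([0.509, 0.028, 0.086], 0.57)]
side blank1_c [([0.685, 0.094, 0.024], 0.34)]
side lift1_c [([0.46, 0.23, 0.021], 0.6)]
side bin [([0.52, 0.284, 0.008], 0.75)]
side board [([0.489, -0.2, 0.015], 0.63), ([0.527, -0.118, 0.08], 0.31)]
side magazine [([0.502, 0.035, 0.048], 0.91)]
side lip_a [([0.378, 0.059, 0.041], 0.6)]
side lever_tip [([0.666, 0.096, 0.095], 0.51)]
side lever_base [([0.685, 0.094, 0.024], 0.67), ([0.561, 0.324, 0.02], 0.43)]
side follower [([0.516, 0.029, 0.088], 0.73)]
```

View pics/top0.png

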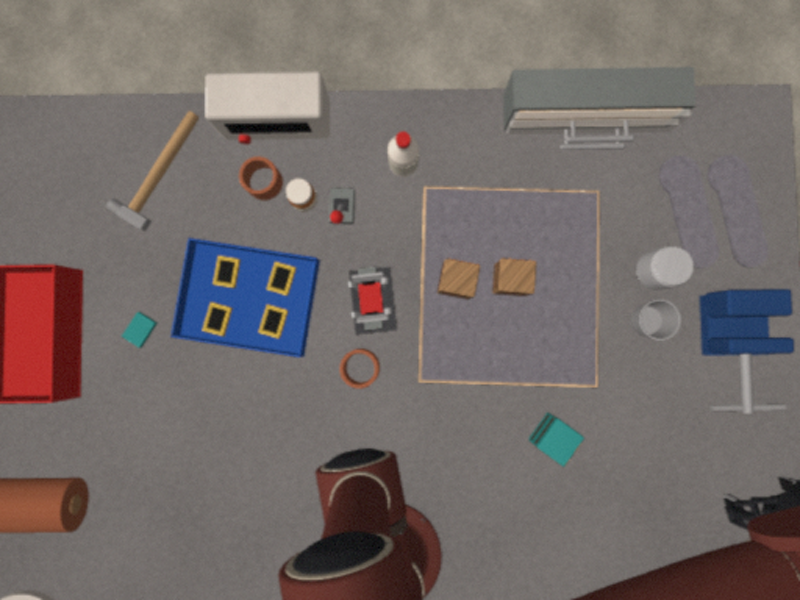

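View pics/side0.png

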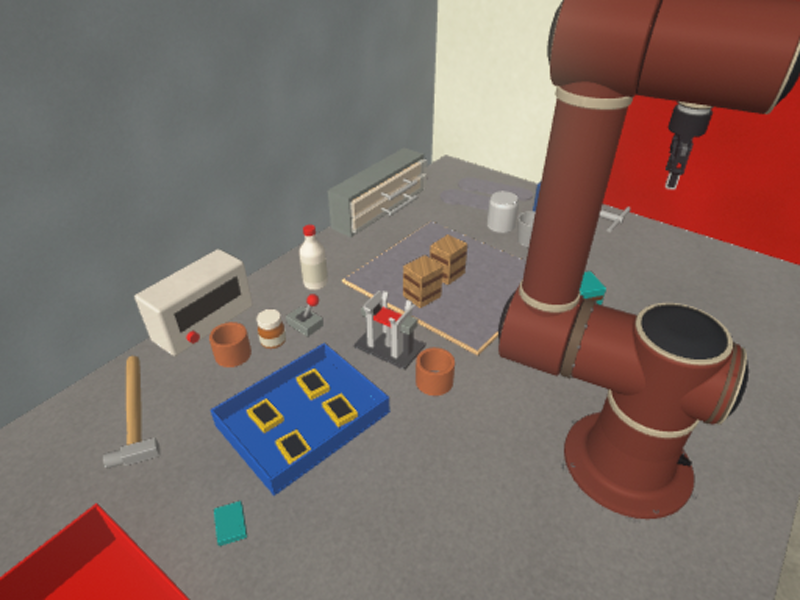

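The scene shows two cork blanks on the felt (top pixels about 459,279 and 515,276), four yellow lifts in the blue bin (226,271; 281,278; 216,319; 273,321), and the magazine at 371,299. The lever is at 340,207. Turquoise look-alikes are at 139,329 (lift) and 557,439 (blank), and there is a red bin and a blue vise that aren't needed. I see no orange face yet, so I'll take a close crop.

```bash
cat > h.py <<'E'
from plant import *
import cv2,numpy as np
def ray(n,uv,z):
    c=get_calibration(n);K=c["camera_matrix"];P=c["pose"]
    uv=np.atleast_2d(uv).astype(float)
    d=np.c_[(uv[:,0]-K[0,2])/K[0,0],-(uv[:,1]-K[1,2])/K[1,1],-np.ones(len(uv))]@P[:3,:3].T
    o=P[:3,3]; s=(z-o[2])/d[:,2]
    return o+d*s[:,None]
def proj(n,p):
    c=get_calibration(n);K=c["camera_matrix"];P=c["pose"]
    q=(np.atleast_2d(p)-P[:3,3])@P[:3,:3]
    return np.c_[K[0,0]*q[:,0]/-q[:,2]+K[0,2],-K[1,1]*q[:,1]/-q[:,2]+K[1,2]]
def rect(n,mask,z):
    v,u=np.nonzero(mask); w=ray(n,np.c_[u,v],z)[:,:2]*1000
    (cx,cy),(a,b),t=cv2.minAreaRect(w.astype(np.float32))
    return np.round([cx,cy,a,b,t],1),len(u)
E
python3 - <<'E'
from h import *
t=grab_frame("top"); s=grab_frame("side")
np.save("t0.npy",t);np.save("s0.npy",s)
def cr(f,x0,y0,w,h,k): return cv2.resize(f[y0:y0+h,x0:x0+w,::-1],(w*k,h*k),interpolation=cv2.INTER_CUBIC)
a=cr(t,205,150,160,90,5)          # 800x450? 
cv2.imwrite("pics/ctop.png",a)
b=cr(s,220,135,110,100,6);cv2.imwrite("pics/cside.png",b)
for n in("top","side"):
  for q,z in[("lift1_c",.019),("blank1_c",.102),("bin",.045),("magazine",.1),("follower",.086),("board",.012)]:
    for d in regions_of(n,q): print(n,q,round(d["score"],2),*rect(n,d["pixels"],z))
E
```

```text
top lift1_c 0.6 [466.7 224.2  45.9  58.4  71.6] 264
top lift1_c 0.3 [512.5  28.8  58.2  44.1   5.8] 250
top lift1_c 0.25 [723.1 166.8  60.5  64.6  89.8] 320
top blank1_c 0.6 [705.3 153.7  61.6  48.2  44.2] 290
top blank1_c 0.43 [560.7 293.2  43.2  55.4  83.3] 263
top bin 0.91 [515.5 273.5 266.8 199.6  80.5] 4381
top magazine 0.98 [502.2  20.5 123.1  80.4   6.1] 1101
top follower 0.51 [507.5  24.6  51.5  41.6   5. ] 236
top board 0.84 [ 534.4 -252.2  358.5  398.9   87.9] 12897
top board 0.73 [569.  321.1  46.9  62.7  84.6] 277
top board 0.55 [554.6 208.7  46.   59.8  74.1] 261
top board 0.2 [371.9  52.3  78.6  78.1  89.5] 269
side lift1_c 0.61 [463.3 230.3  50.1  71.7  72. ] 317
side lift1_c 0.57 [548.  -10.9  54.7  94.8  19.2] 157
side bin 0.6 [502.6 284.8 269.1 228.2  80.3] 4784
side magazine 0.79 [474.8  59.5 130.7 220.7  32.4] 1319
side magazine 0.34 [502.1 361.8  44.9  68.5  81.1] 338
side follower 0.49 [501.5  47.6  52.4  98.2  21.4] 158
side follower 0.49 [502.  252.9  42.4  64.7  73.3] 254
side follower 0.46 [788.1 -39.5  57.5 265.1  46.9] 539
side follower 0.42 [513.5 355.1  41.9  61.5  81.2] 279
side board 0.82 [ 530.7 -247.3  364.7  402.5   87.3] 4011
```

View pics/ctop.png

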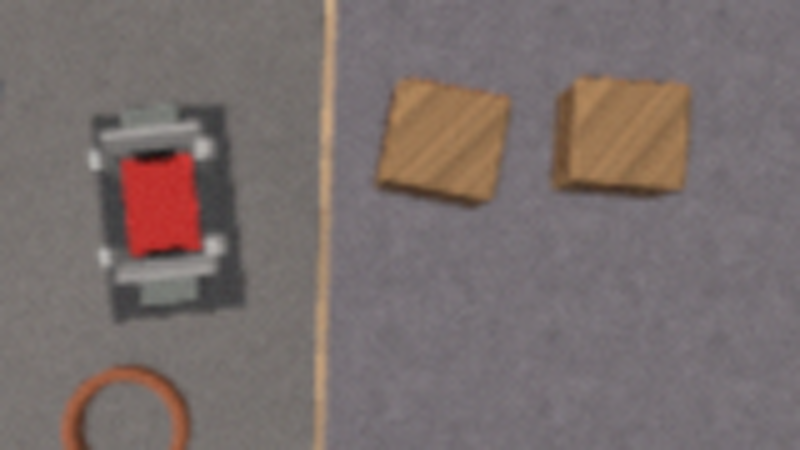

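View pics/cside.png

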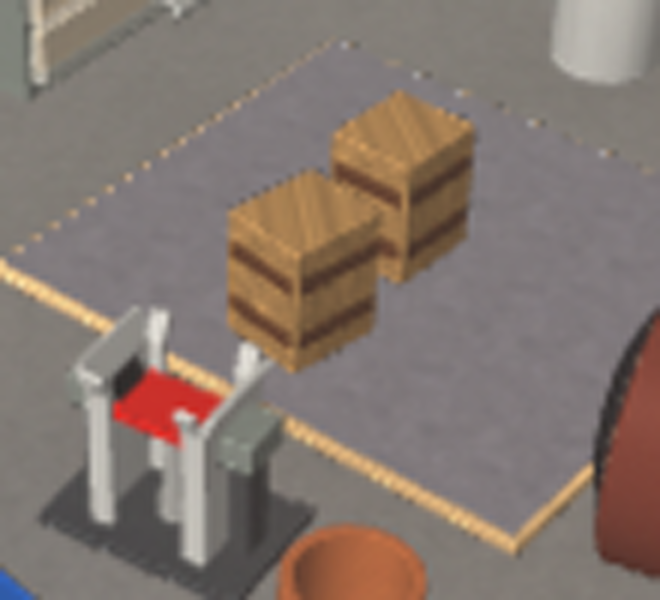

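The crops show two blanks with only bare cork facing the cameras (+y and −x sides). The orange face is therefore on the +x or −y side of each. I'll decide between them from the 62 × 68 mm footprint with a silhouette fit. The follower is red and clear, and the magazine's x runs roughly along world x.

```bash
cat > fit.py <<'E'
from h import *
from scipy.optimize import minimize
import itertools
I={"top":np.load("t0.npy"),"side":np.load("s0.npy")}
W={"top":(275,160,75,35),"side":(252,145,52,58)}
A={}
for n,(x,y,w,h) in W.items():
    f=I[n][y:y+h,x:x+w].astype(float); s=f[...,0]-f[...,2]
    fel=np.median(s[s<np.percentile(s,40)]); A[n]=np.clip((s-fel)/35,0,1)
    if n=="side": # drop magazine/board-edge corner
        m=np.ones_like(s); m[38:,:12]=0; m[44:,:]*=1; W[n]+=(m,)
    else: W[n]+=(np.ones_like(s),)
k=8
def render(n,P,off,dims):
    x,y,w,h,_=W[n]; im=np.zeros((h*k,w*k),np.uint8)
    for (cx,cy,t),(a,b) in zip(P,dims):
        c,sn=np.cos(t),np.sin(t)
        q=np.array([[cx+i*a/2*c-j*b/2*sn,cy+i*a/2*sn+j*b/2*c,z] for i in(-1,1) for j in(-1,1) for z in(.012,.102)])
        uv=(proj(n,q)+off-[x,y]+.5)*k-.5
        cv2.fillConvexPoly(im,np.round(cv2.convexHull(uv.astype(np.float32))*16).astype(np.int32),255,shift=4)
    return cv2.resize(im,(w,h),interpolation=cv2.INTER_AREA)/255
def cost(p,dims):
    P=p[:6].reshape(2,3)*[.01,.01,.1]; e=0
    for n,o in(("top",[0,0]),("side",p[6:8])):
        e+=(((render(n,P,np.array(o),dims)-A[n])*W[n][4])**2).sum()
    return e
if __name__=="__main__":
    d=[(.062,.068),(.068,.062)]
    l=ray("top",[[205+444/5,150+137/5],[205+628/5,150+135/5]],.102)
    x0=np.r_[l[0,:2]*100,-2,l[1,:2]*100,-1,0,0]
    for c in itertools.product((0,1),(0,1)):
        best=None
        for init in(x0,x0+np.r_[0,0,1,0,0,.5,0,0]):
            r=minimize(cost,init,args=([d[c[0]],d[c[1]]],),method="Powell",options=dict(xtol=1e-3,ftol=1e-5))
            if best is None or r.fun<best.fun: best=r
        print(c,round(best.fun,2),np.round(best.x,2))
E
python3 fit.py
```

```text
Traceback (most recent call last):
  File "fit.py", line 34, in <module>
    r=minimize(cost,init,args=([d[c[0]],d[c[1]]],),method="Powell",options=dict(xtol=1e-3,ftol=1e-5))
  File "fit.py", line 25, in cost
    e+=(((render(n,P,np.array(o),dims)-A[n])*W[n][4])**2).sum()
          ~~~~~~^^^^^^^^^^^^^^^^^^^^^^
  File "fit.py", line 19, in render
    uv=(proj(n,q)+off-[x,y]+.5)*k-.5
        ~~~~^^^^^
  File "h.py", line 10, in proj
    c=get_calibration(n);K=c["camera_matrix"];P=c["pose"]
ValueError: time passes only in moves, steps and waits
```

```bash
sed -i 's/^import cv2,numpy as np/import cv2,numpy as np\nCAL={n:get_calibration(n) for n in("top","side")}/; s/c=get_calibration(n)/c=CAL[n]/' h.py
sed -i 's/method="Powell",/method="Powell",bounds=[(v-1.5,v+1.5) for v in init],/' fit.py
python3 fit.py
```

```text
(0, 0) 41.23 [ 54.62 -14.55  -1.97  54.81 -25.38  -0.84   0.35   0.56]
(0, 1) 91.89 [ 54.6  -14.55  -2.05  54.83 -25.4   -0.23   0.35   0.54]
(1, 0) 100.24 [ 54.57 -14.56  -2.35  54.81 -25.4   -0.79   0.21   0.58]
(1, 1) 150.83 [ 54.58 -14.6   -1.8   54.84 -25.47  -0.18   0.25   0.56]
```

The silhouette fit is unambiguous: both blanks have their 62 mm side along world x, so orange faces +x and I push toward −x. Next I'll measure the lifts, magazine and lever precisely.

```bash
cat > seg.py <<'E'
from h import *
def comps(n,f,kind,z,win,amin=40,k=6):
    x,y,w,h=win; g=cv2.resize(f[y:y+h,x:x+w],(w*k,h*k),interpolation=cv2.INTER_CUBIC).astype(float)
    r,gg,b=g[...,0],g[...,1],g[...,2]
    m={"yellow":(np.minimum(r,gg)-b>60),"red":(r-np.maximum(gg,b)>70),"orange":(r-b>90)&(r-gg>30)}[kind].astype(np.uint8)
    out=[]
    for c in cv2.findContours(m,cv2.RETR_EXTERNAL,cv2.CHAIN_APPROX_NONE)[0]:
        if cv2.contourArea(c)<amin*k*k: continue
        uv=(c[:,0]+.5)/k-.5+[x,y]; hull=uv
        W=ray(n,hull,z)[:,:2]*1000
        (cx,cy),(a,bb),t=cv2.minAreaRect(W.astype(np.float32))
        M=cv2.moments(W.astype(np.float32).reshape(-1,1,2))
        if a<bb: a,bb,t=bb,a,t+90
        t=(t+90)%180-90
        out.append(np.round([M["m10"]/M["m00"],M["m01"]/M["m00"],cx,cy,a,bb,t],1).tolist())
    return out
E
python3 - <<'E'
from seg import *
t=np.load("t0.npy");s=np.load("s0.npy")
print("cols: mom x y, rect cx cy, long short ang")
for r in comps("top",t,"yellow",.019,(110,145,100,90)): print("L",r)
for r in comps("side",s,"yellow",.019,(130,210,125,110)): print("Ls",r)
for r in comps("top",t,"red",.086,(220,165,40,45)): print("F",r)
for r in comps("side",s,"red",.086,(225,185,50,40)): print("Fs",r)
for r in comps("top",t,"red",.1,(205,125,25,25),5): print("lev",r)
for r in comps("side",s,"red",.1,(180,180,40,30),5): print("levs",r)
E
```

```text
cols: mom x y, rect cx cy, long short ang
L [468.7, 224.3, 468.5, 224.3, 57.8, 42.1, -16.8]
L [474.6, 337.3, 474.4, 337.4, 58.0, 42.4, -16.1]
L [555.1, 208.1, 555.0, 208.1, 57.6, 42.1, -17.1]
L [570.1, 319.1, 570.0, 319.0, 57.7, 42.5, -10.2]
Ls [474.2, 341.3, 473.1, 341.3, 58.3, 45.6, -16.5]
Ls [564.3, 324.2, 563.8, 324.2, 67.3, 46.3, -10.1]
Ls [463.5, 230.1, 463.1, 230.1, 67.0, 46.7, -17.6]
Ls [548.8, 214.0, 549.0, 213.9, 69.0, 46.4, -17.4]
F [508.9, 24.0, 508.9, 23.8, 57.9, 43.6, 5.5]
Fs [511.2, 28.6, 509.9, 28.9, 48.8, 48.5, -85.1]
lev [663.5, 87.4, 663.9, 87.4, 23.4, 22.2, -0.8]
levs [656.1, 94.5, 656.2, 94.6, 38.8, 22.8, -46.1]
```

```bash
cat > go.py <<'E'
# usage: python3 go.py x y z heading_deg  (repeat groups for successive waypoints) -> tool-frame deltas in move units
import sys,numpy as np
from plant import state
from scipy.spatial.transform import Rotation as R
s=state(); q=s["tool_rot"]; r=R.from_quat([q[1],q[2],q[3],q[0]]); p=s["tool_pos"]
h=np.arctan2(r.as_matrix()[1,0],r.as_matrix()[0,0])
print("t",round(s["time"],2),"p",np.round(p,4),"h",round(np.degrees(h),2),"F",np.round(s["contact_force"],1),"w",round(s["gripper_width"],3),"g",round(s["grasp_force"],1))
a=[float(v) for v in sys.argv[1:]]
for i in range(0,len(a),4):
    x,y,z,H=a[i:i+4]; H=np.radians(H)
    c,sn=np.cos(h),np.sin(h); d=np.array([x,y,z])-p
    t=[c*d[0]+sn*d[1], sn*d[0]-c*d[1], -d[2]]
    print("before-turn units",np.round(np.array(t)*10,3),"twist units",round((h-H)*10,2))
    p=np.array([x,y,z]); h=H
E
python3 go.py 0.182 -0.598 0.2 -4.8 0.618 -0.26 0.2 -4.8 0.618 -0.26 0.105 -4.8
```

```text
t 1.7 p [ 0.1822 -0.5978  0.2533] h 16.95 F [ 0.5  0.  -0.7] w 1.0 g 0.0
before-turn units [-0.002  0.001  0.533] twist units 3.8
before-turn units [ 4.062 -3.733 -0.   ] twist units 0.0
before-turn units [ 0.   -0.    0.95] twist units 0.0
```

apply_moves:
  targets:
    - {"translation": [0,0,0.13],"twist": 0.95,"hand": 0.4}
    - {"translation": [0,0,0.13],"twist": 0.95,"hand": 0.4}
    - {"translation": [0,0,0.13],"twist": 0.95,"hand": 0.4}
    - {"translation": [0,0,0.13],"twist": 0.95,"hand": 0.4}
    - {"translation": [0.34,-0.31,0],"twist": 0,"hand": 0.4}
    - {"translation": [0.34,-0.31,0],"twist": 0,"hand": 0.4}
    - {"translation": [0.34,-0.31,0],"twist": 0,"hand": 0.4}
    - {"translation": [0.34,-0.31,0],"twist": 0,"hand": 0.4}

```text
time: 2.5
tool_pos: [0.3292, -0.4846, 0.2014]
tool_rot: [0.0, 0.999, -0.042, 0.0]
contact_force: [0.4, -0.4, 0.4]
gripper_width: 0.401
grasp_force: 0.0
```

apply_moves:
  targets:
    - {"translation": [0.34,-0.31,0],"twist": 0,"hand": 0.4}
    - {"translation": [0.34,-0.31,0],"twist": 0,"hand": 0.4}
    - {"translation": [0.34,-0.31,0],"twist": 0,"hand": 0.4}
    - {"translation": [0.34,-0.31,0],"twist": 0,"hand": 0.4}
    - {"translation": [0.34,-0.31,0],"twist": 0,"hand": 0.4}
    - {"translation": [0.34,-0.31,0],"twist": 0,"hand": 0.4}
    - {"translation": [0.34,-0.31,0],"twist": 0,"hand": 0.4}
    - {"translation": [0.34,-0.31,0],"twist": 0,"hand": 0.4}

```text
time: 3.3
tool_pos: [0.6214, -0.2601, 0.2014]
tool_rot: [0.0, 0.999, -0.042, 0.0]
contact_force: [-0.3, -1.3, -0.2]
gripper_width: 0.395
grasp_force: 0.0
```

```bash
python3 go.py 0.618 -0.26 0.105 -4.8; python3 - <<'E'
from h import *
t=grab_frame("top"); cv2.imwrite("pics/t1.png",cv2.resize(t[140:260,200:380,::-1],(720,480),interpolation=cv2.INTER_CUBIC))
E
```

```text
t 3.3 p [ 0.6214 -0.2601  0.2014] h -4.82 F [-0.3 -1.3 -0.2] w 0.395 g 0.0
before-turn units [-0.034  0.002  0.964] twist units -0.0
```

View pics/t1.png

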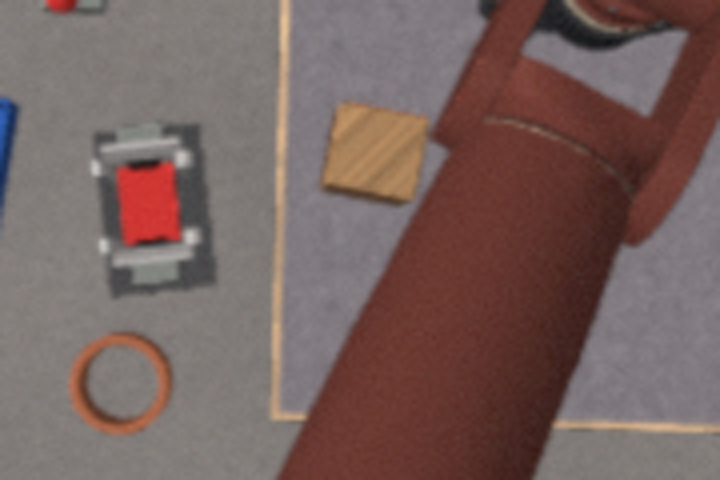

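The top picture shows the arm covering blank B; blank A at crop (375,150) hasn't moved. Next I descend behind B and push it slowly.

apply_moves:
  targets:
    - {"translation": [0,0,0.32],"twist": 0,"hand": 0.4}
    - {"translation": [0,0,0.32],"twist": 0,"hand": 0.4}
    - {"translation": [0,0,0.32],"twist": 0,"hand": 0.4}
    - {"translation": [-0.1,0,0],"twist": 0,"hand": 0.4}
    - {"translation": [-0.1,0,0],"twist": 0,"hand": 0.4}
    - {"translation": [-0.04,0,0],"twist": 0,"hand": 0.4}
    - {"translation": [-0.04,0,0],"twist": 0,"hand": 0.4}
    - {"translation": [-0.04,0,0],"twist": 0,"hand": 0.4}

```text
time: 4.15
tool_pos: [0.5887, -0.2594, 0.1075]
tool_rot: [0.001, 0.999, -0.042, 0.002]
contact_force: [0.8, -0.1, 0.0]
gripper_width: 0.403
grasp_force: 0.0
```

apply_moves:
  targets:
    - {"translation": [-0.04,0,0],"twist": 0,"hand": 0.4}
    - {"translation": [-0.04,0,0],"twist": 0,"hand": 0.4}
    - {"translation": [-0.04,0,0],"twist": 0,"hand": 0.4}
    - {"translation": [-0.04,0,0],"twist": 0,"hand": 0.4}
    - {"translation": [-0.04,0,0],"twist": 0,"hand": 0.4}
    - {"translation": [-0.04,0,0],"twist": 0,"hand": 0.4}
    - {"translation": [-0.04,0,0],"twist": 0,"hand": 0.4}
    - {"translation": [-0.04,0,0],"twist": 0,"hand": 0.4}

```text
time: 4.95
tool_pos: [0.5558, -0.256, 0.1052]
tool_rot: [-0.0, 0.999, -0.042, -0.0]
contact_force: [0.4, -1.0, 1.4]
gripper_width: 0.4
grasp_force: 0.7
```

```bash
python3 go.py; python3 - <<'E'
from h import *
s=grab_frame("side"); cv2.imwrite("pics/s1.png",cv2.resize(s[120:250,200:380,::-1],(720,520),interpolation=cv2.INTER_CUBIC))
E
```

```text
t 4.95 p [ 0.5558 -0.256   0.1052] h -4.83 F [ 0.4 -1.   1.4] w 0.4 g 0.7
```

View pics/s1.png

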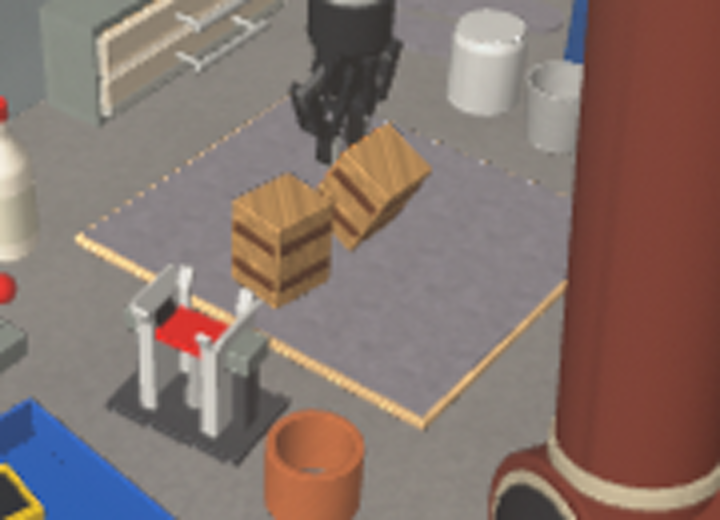

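Blank B is tipping cleanly, about 30° so far (crop 375,185). I'll keep pushing until it falls, then retreat.

apply_moves:
  targets:
    - {"translation": [-0.03,0,0],"twist": 0,"hand": 0.4}
    - {"translation": [-0.03,0,0],"twist": 0,"hand": 0.4}
    - {"translation": [-0.03,0,0],"twist": 0,"hand": 0.4}
    - {"translation": [-0.03,0,0],"twist": 0,"hand": 0.4}
    - {"translation": [-0.03,0,0],"twist": 0,"hand": 0.4}
    - {"translation": [-0.03,0,0],"twist": 0,"hand": 0.4}
    - {"translation": [-0.03,0,0],"twist": 0,"hand": 0.4}
    - {"translation": [-0.03,0,0],"twist": 0,"hand": 0.4}

```text
time: 5.8
tool_pos: [0.5321, -0.254, 0.1053]
tool_rot: [-0.0, 0.999, -0.042, -0.0]
contact_force: [-0.7, 0.2, -0.1]
gripper_width: 0.4
grasp_force: 0.0
```

apply_moves:
  targets:
    - {"translation": [0,0,0],"twist": 0,"hand": 0.4}
    - {"translation": [0,0,0],"twist": 0,"hand": 0.4}
    - {"translation": [0.2,0,-0.2],"twist": 0,"hand": 0.4}
    - {"translation": [0.3,0,-0.3],"twist": 0,"hand": 0.4}
    - {"translation": [0.3,0,-0.3],"twist": 0,"hand": 0.4}
    - {"translation": [0,0,-0.15],"twist": 0,"hand": 0.4}

```text
time: 6.4
tool_pos: [0.6157, -0.2615, 0.2042]
tool_rot: [0.001, 0.999, -0.041, 0.003]
contact_force: [0.2, -1.0, 0.4]
gripper_width: 0.398
grasp_force: 0.0
```

```bash
python3 - <<'E'
from seg import *
s=grab_frame("side"); np.save("s1.npy",s)
print(comps("side",s,"orange",.074,(250,130,90,70)))
A=(0.546,-0.1455); th=-0.197
print([np.round([A[0]+d*np.cos(th),A[1]+d*np.sin(th)],4) for d in (.075,)])
E
python3 go.py 0.6195 -0.160 0.2 -11.3 0.6195 -0.160 0.105 -11.3
```

```text
[[572.4, -147.2, 575.1, -147.1, 72.4, 38.5, -47.2], [458.7, -229.4, 456.2, -210.3, 156.3, 98.0, -77.1]]
[array([ 0.6195, -0.1602])]
t 6.45 p [ 0.6151 -0.2618  0.206 ] h -4.76 F [ 0.2 -0.6  1.7] w 0.4 g 0.0
before-turn units [-0.04  -1.018  0.06 ] twist units 1.14
before-turn units [ 0.   -0.    0.95] twist units 0.0
```

apply_moves:
  targets:
    - {"translation": [0,-0.34,0.02],"twist": 0.38,"hand": 0.4}
    - {"translation": [0,-0.34,0.02],"twist": 0.38,"hand": 0.4}
    - {"translation": [0,-0.34,0.02],"twist": 0.38,"hand": 0.4}

```text
time: 6.75
tool_pos: [0.623, -0.1586, 0.1927]
tool_rot: [-0.0, 0.995, -0.1, -0.001]
contact_force: [0.2, 0.2, -0.3]
gripper_width: 0.398
grasp_force: 0.0
```

```bash
python3 go.py 0.6195 -0.160 0.105 -11.3; python3 - <<'E'
from h import *
s=grab_frame("side"); cv2.imwrite("pics/s2.png",cv2.resize(s[120:250,200:380,::-1],(720,520),interpolation=cv2.INTER_CUBIC))
E
```

```text
t 6.75 p [ 0.623  -0.1586  0.1927] h -11.52 F [ 0.2  0.2 -0.3] w 0.398 g 0.0
before-turn units [-0.032  0.02   0.877] twist units -0.04
```

View pics/s2.png

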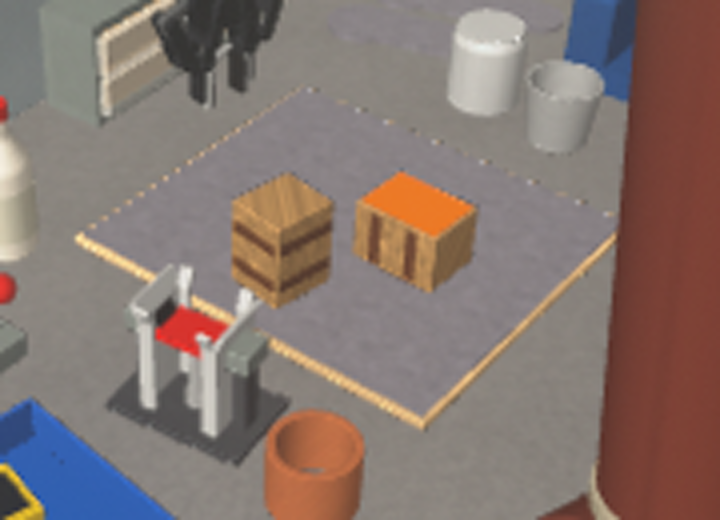

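Blank B lies flat with orange up (crop 415,203). Now the same push for A.

apply_moves:
  targets:
    - {"translation": [0,0.02,0.29],"twist": 0,"hand": 0.4}
    - {"translation": [0,0,0.29],"twist": 0,"hand": 0.4}
    - {"translation": [0,0,0.29],"twist": 0,"hand": 0.4}
    - {"translation": [-0.1,0,0],"twist": 0,"hand": 0.4}
    - {"translation": [-0.1,0,0],"twist": 0,"hand": 0.4}
    - {"translation": [-0.04,0,0],"twist": 0,"hand": 0.4}
    - {"translation": [-0.04,0,0],"twist": 0,"hand": 0.4}
    - {"translation": [-0.04,0,0],"twist": 0,"hand": 0.4}

```text
time: 7.6
tool_pos: [0.5932, -0.1556, 0.1092]
tool_rot: [0.0, 0.995, -0.099, 0.001]
contact_force: [0.8, 0.1, -0.9]
gripper_width: 0.403
grasp_force: 0.0
```

apply_moves:
  targets:
    - {"translation": [-0.04,0,0],"twist": 0,"hand": 0.4}
    - {"translation": [-0.04,0,0],"twist": 0,"hand": 0.4}
    - {"translation": [-0.04,0,0],"twist": 0,"hand": 0.4}
    - {"translation": [-0.04,0,0],"twist": 0,"hand": 0.4}
    - {"translation": [-0.04,0,0],"twist": 0,"hand": 0.4}
    - {"translation": [-0.04,0,0],"twist": 0,"hand": 0.4}
    - {"translation": [-0.04,0,0],"twist": 0,"hand": 0.4}
    - {"translation": [-0.04,0,0],"twist": 0,"hand": 0.4}

```text
time: 8.4
tool_pos: [0.561, -0.1489, 0.1073]
tool_rot: [-0.0, 0.995, -0.099, -0.0]
contact_force: [1.5, 0.2, 1.3]
gripper_width: 0.399
grasp_force: 0.8
```

apply_moves:
  targets:
    - {"translation": [-0.03,0,0],"twist": 0,"hand": 0.4}
    - {"translation": [-0.03,0,0],"twist": 0,"hand": 0.4}
    - {"translation": [-0.03,0,0],"twist": 0,"hand": 0.4}
    - {"translation": [-0.03,0,0],"twist": 0,"hand": 0.4}
    - {"translation": [-0.03,0,0],"twist": 0,"hand": 0.4}
    - {"translation": [-0.03,0,0],"twist": 0,"hand": 0.4}
    - {"translation": [-0.03,0,0],"twist": 0,"hand": 0.4}
    - {"translation": [-0.03,0,0],"twist": 0,"hand": 0.4}

```text
time: 9.2
tool_pos: [0.5373, -0.1441, 0.107]
tool_rot: [-0.0, 0.995, -0.099, -0.0]
contact_force: [-0.4, 0.4, -0.5]
gripper_width: 0.401
grasp_force: 0.0
```

```bash
python3 - <<'E'
from seg import *
s=grab_frame("side"); print(comps("side",s,"orange",.074,(250,130,90,70)))
E
python3 go.py 0.56 -0.14 0.2 -11.3 0.50 0.12 0.2 -14 0.4687 0.2243 0.15 -16.8
```

```text
[[472.1, -190.0, 455.6, -171.1, 212.4, 136.0, 79.2]]
t 9.25 p [ 0.537 -0.144  0.107] h -11.35 F [-0.1  0.3 -0.1] w 0.402 g 0.0
before-turn units [ 0.217 -0.085 -0.93 ] twist units -0.01
before-turn units [-1.098 -2.432 -0.   ] twist units 0.47
before-turn units [-0.556 -0.936  0.5  ] twist units 0.49
```

apply_moves:
  targets:
    - {"translation": [0.05,0,-0.23],"twist": 0,"hand": 0.4}
    - {"translation": [0.06,0,-0.24],"twist": 0,"hand": 0.4}
    - {"translation": [0.06,-0.04,-0.24],"twist": 0,"hand": 0.4}
    - {"translation": [0.05,-0.04,-0.22],"twist": 0,"hand": 0.4}
    - {"translation": [-0.18,-0.4,0],"twist": 0.08,"hand": 0.5}
    - {"translation": [-0.18,-0.4,0],"twist": 0.08,"hand": 0.6}
    - {"translation": [-0.18,-0.4,0],"twist": 0.08,"hand": 0.75}
    - {"translation": [-0.18,-0.4,0],"twist": 0.08,"hand": 0.75}

```text
time: 10.05
tool_pos: [0.5233, 0.0322, 0.2004]
tool_rot: [-0.0, 0.993, -0.115, 0.0]
contact_force: [1.0, 1.3, -0.2]
gripper_width: 0.748
grasp_force: 0.0
```

apply_moves:
  targets:
    - {"translation": [-0.18,-0.4,0],"twist": 0.08,"hand": 0.75}
    - {"translation": [-0.18,-0.4,0],"twist": 0.08,"hand": 0.75}
    - {"translation": [-0.18,-0.31,0.17],"twist": 0.16,"hand": 0.75}
    - {"translation": [-0.18,-0.31,0.17],"twist": 0.16,"hand": 0.75}
    - {"translation": [-0.18,-0.31,0.17],"twist": 0.16,"hand": 0.75}
    - {"translation": [0,0,0],"twist": 0,"hand": 0.75}

```text
time: 10.65
tool_pos: [0.4764, 0.2233, 0.1462]
tool_rot: [0.001, 0.99, -0.144, -0.003]
contact_force: [0.9, -0.5, -0.2]
gripper_width: 0.751
grasp_force: 0.0
```

```bash
python3 go.py 0.4687 0.2243 0.03 -16.8; python3 - <<'E'
from seg import *
s=grab_frame("side");t=grab_frame("top"); np.save("s2.npy",s);np.save("t2.npy",t)
a=cv2.resize(s[120:320,130:350,::-1],(660,600),interpolation=cv2.INTER_CUBIC); cv2.imwrite("pics/s3.png",a)
for r in comps("top",t,"yellow",.019,(110,145,100,90)): print("L",r)
for r in comps("top",t,"orange",.074,(280,150,90,90)): print("O",r)
E
```

```text
t 10.65 p [0.4764 0.2233 0.1462] h -16.61 F [ 0.9 -0.5 -0.2] w 0.751 g 0.0
before-turn units [-0.076  0.012  1.162] twist units 0.03
L [555.1, 208.0, 555.0, 208.0, 57.9, 42.3, -17.3]
L [587.4, 319.2, 577.3, 317.6, 43.1, 42.7, -9.8]
O [464.4, -131.6, 463.2, -128.4, 85.5, 64.3, -11.2]
O [466.5, -246.3, 466.5, -246.3, 85.6, 64.5, -4.5]
```

View pics/s3.png

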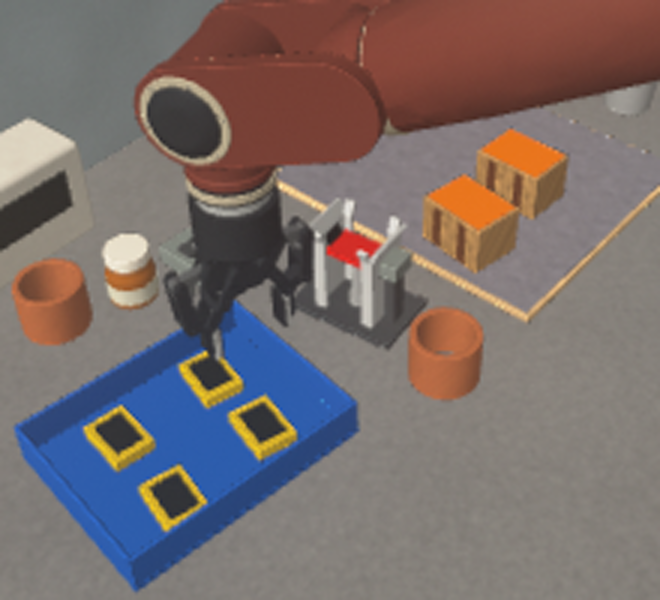

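Both blanks are laid orange up, and the top view confirms 85 × 64 mm orange rectangles at the right height. The gripper is now above lift 1 (crop 212,378), so I descend and grasp.

apply_moves:
  targets:
    - {"translation": [-0.07,0.01,0.29],"twist": 0.03,"hand": 0.75}
    - {"translation": [0,0,0.29],"twist": 0,"hand": 0.75}
    - {"translation": [0,0,0.29],"twist": 0,"hand": 0.75}
    - {"translation": [0,0,0.2],"twist": 0,"hand": 0.75}
    - {"translation": [0,0,0.09],"twist": 0,"hand": 0.75}
    - {"translation": [0,0,0],"twist": 0,"hand": 0.75}

```text
time: 11.35
tool_pos: [0.4725, 0.2208, 0.0328]
tool_rot: [0.0, 0.989, -0.149, -0.001]
contact_force: [0.4, 0.6, 0.4]
gripper_width: 0.755
grasp_force: 0.0
```

apply_moves:
  targets:
    - {"translation": [0,0,0],"twist": 0,"hand": 0.2}
    - {"translation": [0,0,0],"twist": 0,"hand": 0.2}
    - {"translation": [0,0,0],"twist": 0,"hand": 0.2}
    - {"translation": [0,0,0],"twist": 0,"hand": 0.2}

```text
time: 11.75
tool_pos: [0.4743, 0.2222, 0.0356]
tool_rot: [-0.001, 0.989, -0.148, 0.002]
contact_force: [-0.2, -1.0, 6.4]
gripper_width: 0.485
grasp_force: 61.2
```

```bash
python3 go.py 0.4687 0.2243 0.03 -16.8
```

```text
t 11.75 p [0.4743 0.2222 0.0356] h -17.02 F [-0.2 -1.   6.4] w 0.485 g 61.2
before-turn units [-0.06  -0.004  0.056] twist units -0.04
```

apply_moves:
  targets:
    - {"translation": [0,0,-0.1],"twist": 0,"hand": 0.2}
    - {"translation": [0,0,-0.3],"twist": 0,"hand": 0.2}
    - {"translation": [0,0,-0.4],"twist": 0,"hand": 0.2}
    - {"translation": [0,0,-0.4],"twist": 0,"hand": 0.2}
    - {"translation": [0,0,-0.2],"twist": 0,"hand": 0.2}
    - {"translation": [0,0,0],"twist": 0,"hand": 0.2}
    - {"translation": [0,0,0],"twist": 0,"hand": 0.2}

```text
time: 12.45
tool_pos: [0.4721, 0.2218, 0.1732]
tool_rot: [-0.0, 0.989, -0.148, 0.0]
contact_force: [0.1, -0.1, -1.2]
gripper_width: 0.489
grasp_force: 60.8
```

```bash
for i in 1 2 3; do python3 go.py 0.5089 0.024 0.175 5.5|head -2; done; python3 - <<'E'
from seg import *
s=grab_frame("side"); 
uv=proj("side",state()["tool_pos"])[0].astype(int); print(uv)
x,y=uv-[50,40]
cv2.imwrite("pics/s4.png",cv2.resize(s[y:y+80,x:x+100,::-1],(700,560),interpolation=cv2.INTER_CUBIC))
E
```

```text
t 12.45 p [0.4721 0.2218 0.1732] h -17.02 F [ 0.1 -0.1 -1.2] w 0.489 g 60.8
before-turn units [ 0.93   1.784 -0.018] twist units -3.93
t 12.45 p [0.4721 0.2218 0.1732] h -17.02 F [ 0.1 -0.1 -1.2] w 0.489 g 60.8
before-turn units [ 0.93   1.784 -0.018] twist units -3.93
t 12.45 p [0.4721 0.2218 0.1732] h -17.02 F [ 0.1 -0.1 -1.2] w 0.489 g 60.8
before-turn units [ 0.93   1.784 -0.018] twist units -3.93
[213 221]
```

View pics/s4.png

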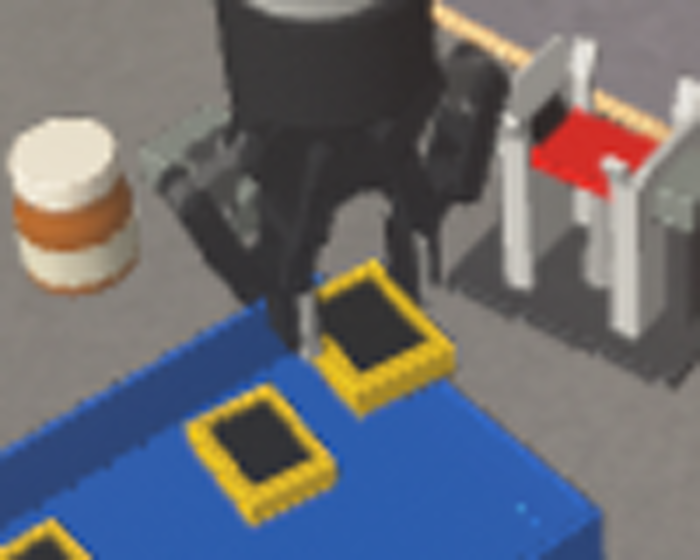

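Lift 1 is held flat (crop 385,330) and sits about 5 mm toward −x of the pads. I carry it to above the magazine.

apply_moves:
  targets:
    - {"translation": [0.2,0.35,0],"twist": 0,"hand": 0.2}
    - {"translation": [0.2,0.35,0],"twist": 0,"hand": 0.2}
    - {"translation": [0.19,0.35,0],"twist": 0,"hand": 0.2}
    - {"translation": [0.19,0.36,0],"twist": 0,"hand": 0.2}
    - {"translation": [0.19,0.36,0],"twist": 0,"hand": 0.2}

```text
time: 13.0
tool_pos: [0.512, 0.0228, 0.1706]
tool_rot: [0.0, 0.989, -0.148, -0.002]
contact_force: [0.4, 1.5, -0.3]
gripper_width: 0.486
grasp_force: 60.8
```

apply_moves:
  targets:
    - {"translation": [0,0,0],"twist": -0.8,"hand": 0.2}
    - {"translation": [0,0,0],"twist": -0.8,"hand": 0.2}
    - {"translation": [0,0,0],"twist": -0.8,"hand": 0.2}
    - {"translation": [0,0,0],"twist": -0.8,"hand": 0.2}
    - {"translation": [0,0,0],"twist": -0.73,"hand": 0.2}
    - {"translation": [0,0,0.1],"twist": 0,"hand": 0.2}
    - {"translation": [0,0,0],"twist": 0,"hand": 0.2}
    - {"translation": [0,0,0],"twist": 0,"hand": 0.2}

```text
time: 13.8
tool_pos: [0.5123, 0.0243, 0.1614]
tool_rot: [-0.0, 0.999, 0.047, -0.002]
contact_force: [0.5, 0.2, -0.4]
gripper_width: 0.481
grasp_force: 60.9
```

```bash
python3 go.py 0.5137 0.0245 0.16 5.5; python3 - <<'E'
from seg import *
s=grab_frame("side"); np.save("s5.npy",s)
uv=proj("side",[.5089,.024,.1])[0].astype(int); print(uv)
x,y=uv-[40,35]
im=cv2.resize(s[y:y+70,x:x+80,::-1],(800,700),interpolation=cv2.INTER_CUBIC)[:600]
cv2.imwrite("pics/s5.png",im)
print(comps("side",s,"yellow",.138,(x,y,80,70),15), x,y)
E
```

```text
t 13.8 p [0.5123 0.0243 0.1614] h 5.44 F [ 0.5  0.2 -0.4] w 0.481 g 60.9
before-turn units [ 0.014 -0.001  0.014] twist units -0.01
[248 198]
[[505.6, 30.1, 543.9, 29.3, 145.6, 59.6, 6.1], [433.7, -53.6, 423.5, -56.9, 67.8, 57.7, -12.1]] 208 163
```

View pics/s5.png

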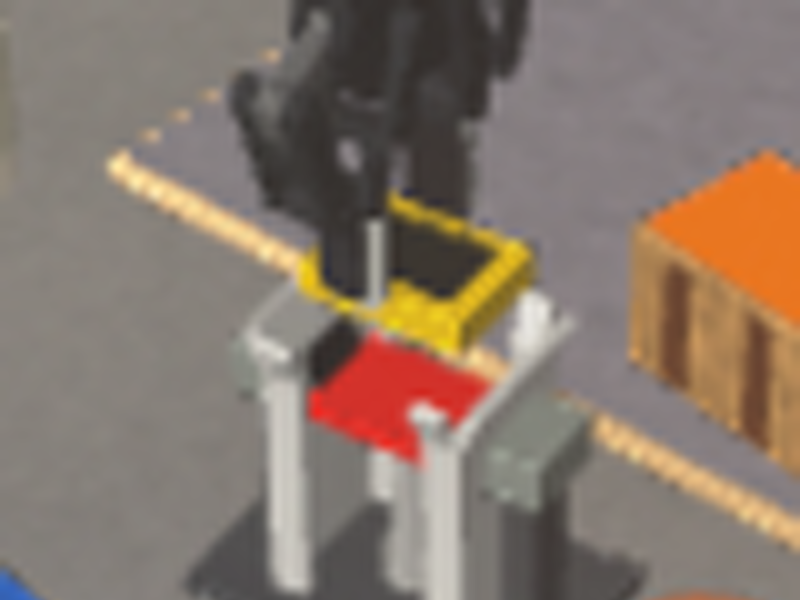

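```bash
python3 - <<'E'
from h import *
from scipy.optimize import least_squares
h=np.radians(5.5); off=np.array([.35,.56])
def corner(c,i,j,k): return np.array(c)+[i*.03*np.cos(h)-j*.022*np.sin(h),i*.03*np.sin(h)+j*.022*np.cos(h),k*.007]
obs={(-1,1,-1):(462,352),(-1,1,1):(460,318),(-1,-1,1):(530,246),(-1,-1,-1):(533,274),(1,1,-1):(305,290)}
def res(c): return np.concatenate([proj("side",corner(c,*k))[0]+off-(np.array(v)/10-.45+[208,163]) for k,v in obs.items()])
r=least_squares(res,[.509,.024,.14]); print(r.x.round(4),r.fun.round(2))
# follower / mag check: near post & red corners
q=[[.5089+i*.03*np.cos(h)-j*.022*np.sin(h),.024+i*.03*np.sin(h)+j*.022*np.cos(h),.086] for i,j in((1,1),(-1,1),(1,-1),(-1,-1))]
print(((proj("side",q)+off-[208,163]+.45)*10).round(0))
E
```

```text
[ 0.5321 -0.0097  0.1063] [-0.16 -0.08  0.03 -0.05  0.23 -0.14 -0.12  0.41  0.02 -0.13]
[[295. 401.]
 [453. 467.]
 [370. 327.]
 [526. 390.]]
```

apply_moves:
  targets:
    - {"translation": [0.02,0,0.05],"twist": 0,"hand": 0.2}
    - {"translation": [0,0,0.05],"twist": 0,"hand": 0.2}
    - {"translation": [0,0,0.05],"twist": 0,"hand": 0.2}
    - {"translation": [0,0,0.05],"twist": 0,"hand": 0.2}
    - {"translation": [0,0,0.05],"twist": 0,"hand": 0.2}
    - {"translation": [0,0,0.04],"twist": 0,"hand": 0.2}
    - {"translation": [0,0,0.04],"twist": 0,"hand": 0.2}
    - {"translation": [0,0,0],"twist": 0,"hand": 0.2}

```text
time: 14.65
tool_pos: [0.5149, 0.0244, 0.1295]
tool_rot: [-0.0, 0.999, 0.048, -0.001]
contact_force: [-0.1, 0.2, -0.0]
gripper_width: 0.482
grasp_force: 60.9
```

```bash
python3 go.py 0.5137 0.0245 0.1 5.5; python3 -c "
from plant import state; print(state()['ft_torque'])"
```

```text
t 14.65 p [0.5149 0.0244 0.1295] h 5.49 F [-0.1  0.2 -0. ] w 0.482 g 60.9
before-turn units [-0.012 -0.002  0.295] twist units -0.0
[-0.01547652  0.01224671 -0.01927744]
```

apply_moves:
  targets:
    - {"translation": [0,0,0.03],"twist": 0,"hand": 0.2}
    - {"translation": [0,0,0.03],"twist": 0,"hand": 0.2}
    - {"translation": [0,0,0.03],"twist": 0,"hand": 0.2}
    - {"translation": [0,0,0.03],"twist": 0,"hand": 0.2}

```text
time: 15.05
tool_pos: [0.516, 0.0243, 0.1189]
tool_rot: [0.0, 0.999, 0.048, 0.001]
contact_force: [-0.0, 0.6, -0.2]
gripper_width: 0.482
grasp_force: 61.0
```

apply_moves:
  targets:
    - {"translation": [0,0,0.03],"twist": 0,"hand": 0.2}
    - {"translation": [0,0,0.03],"twist": 0,"hand": 0.2}
    - {"translation": [0,0,0.03],"twist": 0,"hand": 0.2}

```text
time: 15.35
tool_pos: [0.5155, 0.0243, 0.1092]
tool_rot: [0.0, 0.999, 0.048, 0.0]
contact_force: [0.0, 0.7, 2.2]
gripper_width: 0.486
grasp_force: 61.3
```

apply_moves:
  targets:
    - {"translation": [0,0,0.03],"twist": 0,"hand": 0.2}
    - {"translation": [0,0,0.03],"twist": 0,"hand": 0.2}

```text
time: 15.55
tool_pos: [0.5155, 0.0243, 0.1032]
tool_rot: [0.0, 0.999, 0.048, 0.0]
contact_force: [0.0, -0.3, 2.8]
gripper_width: 0.483
grasp_force: 61.3
```

apply_moves:
  targets:
    - {"translation": [0,0,0.03],"twist": 0,"hand": 0.2}
    - {"translation": [0,0,0.03],"twist": 0,"hand": 0.2}

```text
time: 15.75
tool_pos: [0.5155, 0.0243, 0.0971]
tool_rot: [0.0, 0.999, 0.048, 0.0]
contact_force: [1.0, -0.8, 2.5]
gripper_width: 0.483
grasp_force: 61.2
```

```bash
python3 - <<'E'
from seg import *
print(state()["contact_force"])
s=grab_frame("side"); np.save("s6.npy",s)
im=cv2.resize(s[163:233,208:288,::-1],(800,700),interpolation=cv2.INTER_CUBIC)[:600]
cv2.imwrite("pics/s6.png",im)
E
```

```text
[ 1.03384092 -0.76213285  2.49498545]
```

View pics/s6.png

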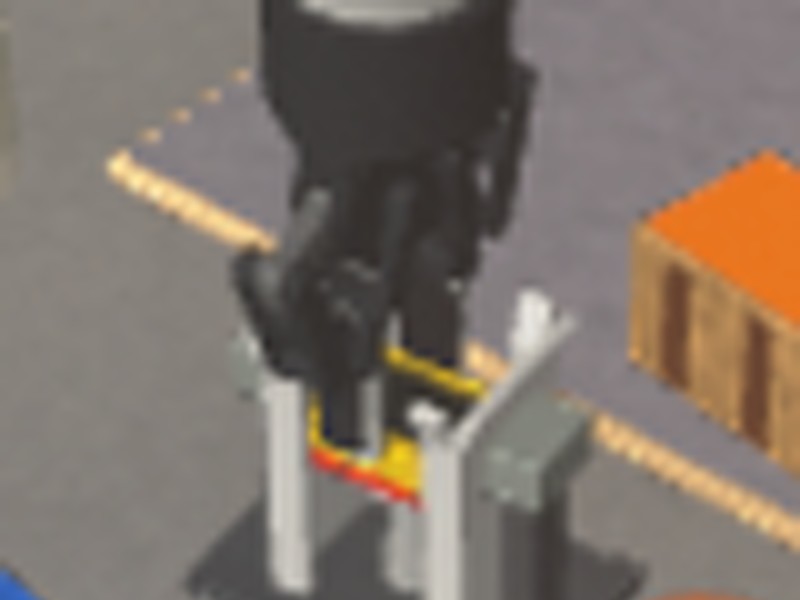

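```bash
python3 - <<'E'
from h import *
print(10*(proj("side",[[.535,.045,.086]])-proj("side",[[.535,.045,.072]])))
s5=np.load("s5.npy").astype(int);s6=np.load("s6.npy").astype(int)
for n,s in(("5",s5),("6",s6)):
  for x in(240,242,244,246): print(n,x,[tuple(s[y,x]) for y in range(198,214)])
E
```

```text
[[ -1.3060391  -32.76203054]]
5 240 [(np.int64(53), np.int64(46), np.int64(44)), (np.int64(52), np.int64(46), np.int64(44)), (np.int64(64), np.int64(46), np.int64(44)), (np.int64(129), np.int64(48), np.int64(44)), (np.int64(201), np.int64(51), np.int64(44)), (np.int64(211), np.int64(50), np.int64(43)), (np.int64(231), np.int64(52), np.int64(45)), (np.int64(171), np.int64(92), np.int64(86)), (np.int64(128), np.int64(116), np.int64(112)), (np.int64(123), np.int64(120), np.int64(115)), (np.int64(123), np.int64(120), np.int64(115)), (np.int64(123), np.int64(119), np.int64(115)), (np.int64(123), np.int64(119), np.int64(115)), (np.int64(123), np.int64(120), np.int64(115)), (np.int64(122), np.int64(119), np.int64(115)), (np.int64(122), np.int64(118), np.int64(114))]
5 242 [(np.int64(64), np.int64(46), np.int64(43)), (np.int64(127), np.int64(48), np.int64(42)), (np.int64(201), np.int64(49), np.int64(43)), (np.int64(210), np.int64(49), np.int64(42)), (np.int64(211), np.int64(50), np.int64(43)), (np.int64(210), np.int64(50), np.int64(43)), (np.int64(201), np.int64(50), np.int64(43)), (np.int64
[... 4107 characters left out ...]
nt64(95), np.int64(47)), (np.int64(79), np.int64(72), np.int64(55)), (np.int64(75), np.int64(71), np.int64(67)), (np.int64(76), np.int64(73), np.int64(68)), (np.int64(76), np.int64(72), np.int64(68)), (np.int64(76), np.int64(73), np.int64(69)), (np.int64(77), np.int64(73), np.int64(70)), (np.int64(76), np.int64(73), np.int64(69)), (np.int64(113), np.int64(102), np.int64(68)), (np.int64(133), np.int64(117), np.int64(68)), (np.int64(172), np.int64(143), np.int64(45)), (np.int64(217), np.int64(178), np.int64(35)), (np.int64(211), np.int64(155), np.int64(37)), (np.int64(213), np.int64(80), np.int64(42)), (np.int64(203), np.int64(139), np.int64(133)), (np.int64(119), np.int64(102), np.int64(99))]
```

The follower is down about 18 mm and 2.5 N matches the spring alone, so lift 1 is below the lips. I release and back off, then check the top view.

apply_moves:
  targets:
    - {"translation": [0,0,0],"twist": 0,"hand": 0.75}
    - {"translation": [0,0,0],"twist": 0,"hand": 0.75}
    - {"translation": [0,0,0],"twist": 0,"hand": 0.75}
    - {"translation": [0,0,-0.1],"twist": 0,"hand": 0.75}
    - {"translation": [0,0,-0.3],"twist": 0,"hand": 0.75}
    - {"translation": [0,0,-0.4],"twist": 0,"hand": 0.75}
    - {"translation": [0,0,-0.2],"twist": 0,"hand": 0.75}

```text
time: 16.5
tool_pos: [0.5168, 0.0243, 0.2019]
tool_rot: [0.0, 0.999, 0.048, 0.003]
contact_force: [-0.2, 0.8, 1.2]
gripper_width: 0.753
grasp_force: 0.0
```

```bash
python3 go.py 0.5137 0.0245 0.195 -17 0.5591 0.2081 0.15 -17; python3 - <<'E'
from seg import *
s=grab_frame("side"); np.save("s7.npy",s)
print("yellow in mag, at z .086",comps("side",s,"yellow",.086,(230,185,40,32),8))
s5=np.load("s5.npy")
for n,f in(("before",s5),("after",s)):
  print(n,[int(np.argmax([int(f[y,x,0])-int(f[y,x,1]) for y in range(198,220)]))+198 for x in (240,241,242,243,244)],[ [int(f[y,x,0])-int(f[y,x,1]) for y in range(203,214)] for x in(240,244)])
E
```

```text
t 16.5 p [0.5168 0.0243 0.2019] h 5.49 F [-0.2  0.8  1.2] w 0.753 g 0.0
before-turn units [-0.031 -0.005  0.069] twist units 3.93
before-turn units [-0.103 -1.889  0.45 ] twist units 0.0
yellow in mag, at z .086 [[510.7, 33.3, 510.4, 28.4, 66.6, 51.2, -80.8]]
before [204, 204, 205, 205, 205] [[161, 179, 79, 12, 3, 3, 4, 4, 3, 3, 4], [162, 161, 173, 164, 45, 5, 4, 3, 4, 3, 3]]
after [207, 208, 208, 209, 209] [[37, 38, 37, 23, 128, 79, 12, 3, 3, 3, 3], [9, 36, 34, 35, 38, 70, 129, 43, 5, 3, 3]]
```

apply_moves:
  targets:
    - {"translation": [0.11,-0.36,0],"twist": 0,"hand": 0.75}
    - {"translation": [0.11,-0.36,0],"twist": 0,"hand": 0.75}
    - {"translation": [0.11,-0.36,0],"twist": 0,"hand": 0.75}
    - {"translation": [0.11,-0.36,0.1],"twist": 0,"hand": 0.75}
    - {"translation": [0.11,-0.36,0.1],"twist": 0,"hand": 0.75}

```text
time: 17.05
tool_pos: [0.5532, 0.2104, 0.1777]
tool_rot: [-0.0, 0.999, 0.048, 0.001]
contact_force: [-0.1, -0.9, -0.6]
gripper_width: 0.752
grasp_force: 0.0
```

apply_moves:
  targets:
    - {"translation": [0,0,0.1],"twist": 0.79,"hand": 0.75}
    - {"translation": [0,0,0.1],"twist": 0.79,"hand": 0.75}
    - {"translation": [0,0,0.1],"twist": 0.79,"hand": 0.75}
    - {"translation": [0,0,0],"twist": 0.79,"hand": 0.75}
    - {"translation": [0,0,0],"twist": 0.79,"hand": 0.75}
    - {"translation": [0,0,0],"twist": 0,"hand": 0.75}
    - {"translation": [0,0,0],"twist": 0,"hand": 0.75}

```text
time: 17.75
tool_pos: [0.5528, 0.2088, 0.1474]
tool_rot: [-0.0, 0.989, -0.148, -0.0]
contact_force: [0.1, 0.2, 0.9]
gripper_width: 0.748
grasp_force: 0.0
```

```bash
python3 go.py 0.5551 0.2081 0.034 -17.2; python3 - <<'E'
from seg import *
t=grab_frame("top");s=grab_frame("side")
for r in comps("top",t,"yellow",.019,(110,145,100,90)): print("L",r)
for r in comps("side",s,"yellow",.019,(130,210,125,110)): print("Ls",r)
E
```

```text
t 17.75 p [0.5528 0.2088 0.1474] h -17.05 F [0.1 0.2 0.9] w 0.748 g 0.0
before-turn units [ 0.024 -0.     1.134] twist units 0.03
L [494.6, 328.6, 491.1, 333.2, 44.2, 23.8, 73.4]
Ls [474.2, 341.3, 473.2, 341.3, 58.4, 45.7, -16.5]
Ls [564.2, 324.2, 563.9, 324.2, 67.7, 46.5, -10.1]
Ls [548.8, 214.0, 549.0, 213.9, 68.9, 46.6, -17.3]
```

apply_moves:
  targets:
    - {"translation": [0.02,0,0.29],"twist": 0.03,"hand": 0.75}
    - {"translation": [0,0,0.29],"twist": 0,"hand": 0.75}
    - {"translation": [0,0,0.29],"twist": 0,"hand": 0.75}
    - {"translation": [0,0,0.17],"twist": 0,"hand": 0.75}
    - {"translation": [0,0,0.09],"twist": 0,"hand": 0.75}
    - {"translation": [0,0,0],"twist": 0,"hand": 0.75}

```text
time: 18.45
tool_pos: [0.5541, 0.2081, 0.0333]
tool_rot: [0.0, 0.989, -0.15, -0.001]
contact_force: [-0.1, -0.6, -0.1]
gripper_width: 0.748
grasp_force: 0.0
```

apply_moves:
  targets:
    - {"translation": [0,0,0],"twist": 0,"hand": 0.2}
    - {"translation": [0,0,0],"twist": 0,"hand": 0.2}
    - {"translation": [0,0,0],"twist": 0,"hand": 0.2}
    - {"translation": [0,0,0],"twist": 0,"hand": 0.2}
    - {"translation": [0,0,0],"twist": 0,"hand": 0.2}

```text
time: 18.95
tool_pos: [0.5565, 0.2087, 0.0366]
tool_rot: [-0.001, 0.989, -0.15, 0.002]
contact_force: [0.7, -0.5, 6.6]
gripper_width: 0.479
grasp_force: 61.2
```

apply_moves:
  targets:
    - {"translation": [0,0,-0.1],"twist": 0,"hand": 0.2}
    - {"translation": [0,0,-0.3],"twist": 0,"hand": 0.2}
    - {"translation": [0,0,-0.4],"twist": 0,"hand": 0.2}
    - {"translation": [0,0,-0.4],"twist": 0,"hand": 0.2}
    - {"translation": [0,0,-0.2],"twist": 0,"hand": 0.2}
    - {"translation": [0,0,0],"twist": 0,"hand": 0.2}
    - {"translation": [0,0,0],"twist": 0,"hand": 0.2}

```text
time: 19.65
tool_pos: [0.5544, 0.2081, 0.1739]
tool_rot: [0.0, 0.989, -0.151, -0.0]
contact_force: [-0.0, 0.1, -0.8]
gripper_width: 0.478
grasp_force: 60.7
```

```bash
cat > off.py <<'E'
# offset of picked lift along tool x given camera lift centre (mm) and TCP at grasp; prints placing TCP and deltas
import sys,numpy as np,subprocess
lx,ly,tx,ty,h=[float(v) for v in sys.argv[1:6]]; h=np.radians(h)
o=((lx-tx)*np.cos(h)+(ly-ty)*np.sin(h)); oy=((lx-tx)*np.sin(h)-(ly-ty)*np.cos(h))
H=np.radians(5.5); T=[.5095-o*np.cos(H),.024-o*np.sin(H)]
print("off x %.4f y %.4f place"%(o,oy),np.round(T,4))
subprocess.run(["python3","go.py",f"{T[0]}",f"{T[1]}","0.175","5.5"])
E
python3 go.py
```

```text
t 19.65 p [0.5544 0.2081 0.1739] h -17.32 F [-0.   0.1 -0.8] w 0.478 g 60.7
```

```bash
python3 off.py .5551 .2081 .5565 .2087 -17.3
```

```text
t 19.65 p [0.5544 0.2081 0.1739] h -17.32 F [-0.   0.1 -0.8] w 0.478 g 60.7
before-turn units [ 0.13   1.887 -0.011] twist units -3.98
off x -0.0012 y 0.0010 place [0.5107 0.0241]
```

apply_moves:
  targets:
    - {"translation": [0.026,0.377,0],"twist": 0,"hand": 0.2}
    - {"translation": [0.026,0.377,0],"twist": 0,"hand": 0.2}
    - {"translation": [0.026,0.377,0],"twist": 0,"hand": 0.2}
    - {"translation": [0.026,0.377,0],"twist": 0,"hand": 0.2}
    - {"translation": [0.026,0.379,0],"twist": 0,"hand": 0.2}

```text
time: 20.15
tool_pos: [0.5088, 0.0231, 0.1712]
tool_rot: [0.0, 0.989, -0.15, -0.003]
contact_force: [0.1, -0.5, -0.0]
gripper_width: 0.48
grasp_force: 60.7
```

apply_moves:
  targets:
    - {"translation": [0,0,0],"twist": -0.8,"hand": 0.2}
    - {"translation": [0,0,0],"twist": -0.8,"hand": 0.2}
    - {"translation": [0,0,0],"twist": -0.8,"hand": 0.2}
    - {"translation": [0,0,0],"twist": -0.8,"hand": 0.2}
    - {"translation": [0,0,0],"twist": -0.78,"hand": 0.2}
    - {"translation": [0,0,0.1],"twist": 0,"hand": 0.2}
    - {"translation": [0,0,0],"twist": 0,"hand": 0.2}
    - {"translation": [0,0,0],"twist": 0,"hand": 0.2}

```text
time: 20.95
tool_pos: [0.5099, 0.0243, 0.1623]
tool_rot: [-0.0, 0.999, 0.047, -0.002]
contact_force: [0.5, -0.5, -0.2]
gripper_width: 0.48
grasp_force: 60.8
```

```bash
python3 go.py 0.5107 0.0241 0.13 5.5
```

```text
t 20.95 p [0.5099 0.0243 0.1623] h 5.43 F [ 0.5 -0.5 -0.2] w 0.48 g 60.8
before-turn units [0.008 0.003 0.323] twist units -0.01
```

apply_moves:
  targets:
    - {"translation": [0,0,0.05],"twist": 0,"hand": 0.2}
    - {"translation": [0,0,0.05],"twist": 0,"hand": 0.2}
    - {"translation": [0,0,0.05],"twist": 0,"hand": 0.2}
    - {"translation": [0,0,0.05],"twist": 0,"hand": 0.2}
    - {"translation": [0,0,0.05],"twist": 0,"hand": 0.2}
    - {"translation": [0,0,0.05],"twist": 0,"hand": 0.2}
    - {"translation": [0,0,0.02],"twist": 0,"hand": 0.2}
    - {"translation": [0,0,0],"twist": 0,"hand": 0.2}

```text
time: 21.75
tool_pos: [0.5108, 0.0242, 0.1318]
tool_rot: [-0.0, 0.999, 0.048, -0.0]
contact_force: [0.1, 0.3, 0.2]
gripper_width: 0.476
grasp_force: 60.8
```

apply_moves:
  targets:
    - {"translation": [0,0,0.03],"twist": 0,"hand": 0.2}
    - {"translation": [0,0,0.03],"twist": 0,"hand": 0.2}
    - {"translation": [0,0,0.03],"twist": 0,"hand": 0.2}
    - {"translation": [0,0,0.03],"twist": 0,"hand": 0.2}

```text
time: 22.15
tool_pos: [0.5117, 0.0241, 0.1211]
tool_rot: [0.0, 0.999, 0.048, 0.001]
contact_force: [-1.9, 0.2, 5.5]
gripper_width: 0.476
grasp_force: 61.8
```

```bash
python3 go.py 0.5107 0.0241 0.097 5.5
```

```text
t 22.15 p [0.5117 0.0241 0.1211] h 5.5 F [-1.9  0.2  5.5] w 0.476 g 61.8
before-turn units [-0.01  -0.001  0.241] twist units -0.0
```

apply_moves:
  targets:
    - {"translation": [0,0,0.03],"twist": 0,"hand": 0.2}
    - {"translation": [0,0,0.03],"twist": 0,"hand": 0.2}
    - {"translation": [0,0,0.03],"twist": 0,"hand": 0.2}

```text
time: 22.45
tool_pos: [0.5115, 0.0241, 0.1114]
tool_rot: [0.0, 0.999, 0.048, 0.001]
contact_force: [0.3, 0.0, 2.1]
gripper_width: 0.48
grasp_force: 61.3
```

apply_moves:
  targets:
    - {"translation": [0,0,0.03],"twist": 0,"hand": 0.2}
    - {"translation": [0,0,0.03],"twist": 0,"hand": 0.2}
    - {"translation": [0,0,0.03],"twist": 0,"hand": 0.2}

```text
time: 22.75
tool_pos: [0.5113, 0.0242, 0.1023]
tool_rot: [0.0, 0.999, 0.048, 0.0]
contact_force: [1.3, 0.9, 2.5]
gripper_width: 0.478
grasp_force: 61.3
```

apply_moves:
  targets:
    - {"translation": [0,0,0.03],"twist": 0,"hand": 0.2}
    - {"translation": [0,0,0.03],"twist": 0,"hand": 0.2}
    - {"translation": [0,0,0],"twist": 0,"hand": 0.2}

```text
time: 23.05
tool_pos: [0.5108, 0.0242, 0.0958]
tool_rot: [-0.0, 0.999, 0.048, -0.0]
contact_force: [1.1, -0.6, 3.3]
gripper_width: 0.478
grasp_force: 61.3
```

```bash
cat > foll.py <<'E'
from seg import *
s=grab_frame("side"); f0=np.load("s5.npy")
def b(f,x):
    d=np.array([int(f[y,x,0])-int(f[y,x,1]) for y in range(198,236)],float)
    m=int(np.argmax(d)); 
    for i in range(m,len(d)-1):
        if d[i]>60>=d[i+1]: return 198+i+(d[i]-60)/(d[i]-d[i+1])
print("follower mm per column",[round((b(s,x)-b(f0,x))/3.276*14,1) if b(s,x) else None for x in(239,240,241,242,243,244)])
E
python3 foll.py
```

```text
follower mm per column [np.float64(32.7), np.float64(34.2), np.float64(34.1), np.float64(34.1), np.float64(34.3), np.float64(34.0)]
```

Lift 2 is pressed past the lips (the follower reads about 34 mm while held). I release it and go to the next.

apply_moves:
  targets:
    - {"translation": [0,0,0],"twist": 0,"hand": 0.75}
    - {"translation": [0,0,0],"twist": 0,"hand": 0.75}
    - {"translation": [0,0,0],"twist": 0,"hand": 0.75}
    - {"translation": [0,0,-0.1],"twist": 0,"hand": 0.75}
    - {"translation": [0,0,-0.3],"twist": 0,"hand": 0.75}
    - {"translation": [0,0,-0.4],"twist": 0,"hand": 0.75}
    - {"translation": [0,0,-0.2],"twist": 0,"hand": 0.75}
    - {"translation": [0,0,0],"twist": 0,"hand": 0.75}

```text
time: 23.9
tool_pos: [0.5134, 0.024, 0.2015]
tool_rot: [0.001, 0.999, 0.048, 0.004]
contact_force: [-0.2, -0.3, -0.1]
gripper_width: 0.749
grasp_force: 0.0
```

```bash
python3 foll.py; python3 go.py 0.4746 0.3373 0.2 5.5 0.4746 0.3373 0.15 -16.3; python3 - <<'E'
from seg import *
t=grab_frame("top")
for r in comps("top",t,"yellow",.019,(110,145,100,90)): print("L",r)
for r in comps("top",t,"orange",.074,(280,150,90,90)): print("O",r)
E
```

```text
follower mm per column [np.float64(25.1), np.float64(27.2), np.float64(26.2), np.float64(25.9), np.float64(25.6), np.float64(27.2)]
t 23.95 p [0.5121 0.0241 0.1987] h 5.49 F [0.3 0.1 0.1] w 0.747 g 0.0
before-turn units [-0.074 -3.154 -0.013] twist units -0.0
before-turn units [0.  0.  0.5] twist units 3.8
L [474.6, 337.3, 474.5, 337.3, 58.1, 42.6, -16.1]
L [570.1, 319.1, 570.0, 319.0, 57.9, 42.7, -10.2]
O [464.4, -131.6, 463.2, -128.6, 85.5, 64.3, -10.9]
O [466.6, -246.4, 466.5, -246.4, 85.7, 64.3, -4.5]
```

apply_moves:
  targets:
    - {"translation": [-0.01,-0.45,0],"twist": 0,"hand": 0.75}
    - {"translation": [-0.01,-0.45,0],"twist": 0,"hand": 0.75}
    - {"translation": [-0.01,-0.45,0],"twist": 0,"hand": 0.75}
    - {"translation": [-0.01,-0.45,0],"twist": 0,"hand": 0.75}
    - {"translation": [-0.01,-0.45,0],"twist": 0,"hand": 0.75}
    - {"translation": [-0.01,-0.45,0],"twist": 0,"hand": 0.75}
    - {"translation": [-0.01,-0.45,0],"twist": 0,"hand": 0.75}

```text
time: 24.7
tool_pos: [0.4723, 0.3383, 0.1938]
tool_rot: [0.001, 0.999, 0.048, -0.002]
contact_force: [0.8, -0.1, -0.6]
gripper_width: 0.749
grasp_force: 0.0
```

apply_moves:
  targets:
    - {"translation": [0,0,0.1],"twist": 0.76,"hand": 0.75}
    - {"translation": [0,0,0.1],"twist": 0.76,"hand": 0.75}
    - {"translation": [0,0,0.1],"twist": 0.76,"hand": 0.75}
    - {"translation": [0,0,0.1],"twist": 0.76,"hand": 0.75}
    - {"translation": [0,0,0.1],"twist": 0.76,"hand": 0.75}
    - {"translation": [0,0,0],"twist": 0,"hand": 0.75}
    - {"translation": [0,0,0],"twist": 0,"hand": 0.75}

```text
time: 25.4
tool_pos: [0.473, 0.3366, 0.1446]
tool_rot: [0.001, 0.99, -0.141, -0.001]
contact_force: [1.0, -0.0, 0.8]
gripper_width: 0.755
grasp_force: 0.0
```

```bash
python3 go.py 0.4746 0.3373 0.034 -16.1
```

```text
t 25.4 p [0.473  0.3366 0.1446] h -16.19 F [ 1.  -0.   0.8] w 0.755 g 0.0
before-turn units [ 0.013 -0.011  1.106] twist units -0.02
```

apply_moves:
  targets:
    - {"translation": [0.01,-0.01,0.29],"twist": 0,"hand": 0.75}
    - {"translation": [0,0,0.29],"twist": 0,"hand": 0.75}
    - {"translation": [0,0,0.29],"twist": 0,"hand": 0.75}
    - {"translation": [0,0,0.15],"twist": 0,"hand": 0.75}
    - {"translation": [0,0,0.09],"twist": 0,"hand": 0.75}
    - {"translation": [0,0,0],"twist": 0,"hand": 0.75}

```text
time: 26.0
tool_pos: [0.4748, 0.3375, 0.0346]
tool_rot: [0.0, 0.99, -0.141, -0.001]
contact_force: [-1.3, 0.4, 0.3]
gripper_width: 0.754
grasp_force: 0.0
```

apply_moves:
  targets:
    - {"translation": [0,0,0],"twist": 0,"hand": 0.2}
    - {"translation": [0,0,0],"twist": 0,"hand": 0.2}
    - {"translation": [0,0,0],"twist": 0,"hand": 0.2}
    - {"translation": [0,0,0],"twist": 0,"hand": 0.2}
    - {"translation": [0,0,0],"twist": 0,"hand": 0.2}

```text
time: 26.5
tool_pos: [0.4766, 0.3385, 0.0376]
tool_rot: [-0.001, 0.99, -0.142, 0.001]
contact_force: [-1.4, -1.4, 6.2]
gripper_width: 0.47
grasp_force: 60.2
```

apply_moves:
  targets:
    - {"translation": [0,0,-0.1],"twist": 0,"hand": 0.2}
    - {"translation": [0,0,-0.3],"twist": 0,"hand": 0.2}
    - {"translation": [0,0,-0.4],"twist": 0,"hand": 0.2}
    - {"translation": [0,0,-0.4],"twist": 0,"hand": 0.2}
    - {"translation": [0,0,-0.2],"twist": 0,"hand": 0.2}
    - {"translation": [0,0,0],"twist": 0,"hand": 0.2}
    - {"translation": [0,0,0],"twist": 0,"hand": 0.2}

```text
time: 27.2
tool_pos: [0.4749, 0.3376, 0.1752]
tool_rot: [-0.0, 0.99, -0.142, 0.0]
contact_force: [-0.8, -0.3, -1.1]
gripper_width: 0.469
grasp_force: 60.5
```

```bash
python3 go.py
```

```text
t 27.2 p [0.4749 0.3376 0.1752] h -16.28 F [-0.8 -0.3 -1.1] w 0.469 g 60.5
```

```bash
python3 off.py .4746 .3373 .4766 .3385 -16.2
```

```text
t 27.2 p [0.4749 0.3376 0.1752] h -16.28 F [-0.8 -0.3 -1.1] w 0.469 g 60.5
before-turn units [1.226e+00 2.908e+00 2.000e-03] twist units -3.8
off x -0.0016 y 0.0017 place [0.5111 0.0242]
```

apply_moves:
  targets:
    - {"translation": [0.175,0.416,0],"twist": 0,"hand": 0.2}
    - {"translation": [0.175,0.416,0],"twist": 0,"hand": 0.2}
    - {"translation": [0.175,0.416,0],"twist": 0,"hand": 0.2}
    - {"translation": [0.175,0.416,0],"twist": 0,"hand": 0.2}
    - {"translation": [0.175,0.416,0],"twist": 0,"hand": 0.2}
    - {"translation": [0.175,0.416,0],"twist": 0,"hand": 0.2}
    - {"translation": [0.176,0.412,0],"twist": 0,"hand": 0.2}

```text
time: 27.9
tool_pos: [0.5096, 0.0226, 0.1724]
tool_rot: [0.0, 0.99, -0.142, -0.002]
contact_force: [0.2, -0.0, 0.6]
gripper_width: 0.467
grasp_force: 60.6
```

apply_moves:
  targets:
    - {"translation": [0,0,0],"twist": -0.76,"hand": 0.2}
    - {"translation": [0,0,0],"twist": -0.76,"hand": 0.2}
    - {"translation": [0,0,0],"twist": -0.76,"hand": 0.2}
    - {"translation": [0,0,0],"twist": -0.76,"hand": 0.2}
    - {"translation": [0,0,0],"twist": -0.76,"hand": 0.2}
    - {"translation": [0,0,0.1],"twist": 0,"hand": 0.2}
    - {"translation": [0,0,0],"twist": 0,"hand": 0.2}
    - {"translation": [0,0,0],"twist": 0,"hand": 0.2}

```text
time: 28.7
tool_pos: [0.5102, 0.0244, 0.1633]
tool_rot: [-0.0, 0.999, 0.047, -0.002]
contact_force: [0.9, 0.1, -0.9]
gripper_width: 0.468
grasp_force: 60.6
```

```bash
python3 go.py 0.5111 0.0242 0.13 5.5
```

```text
t 28.7 p [0.5102 0.0244 0.1633] h 5.43 F [ 0.9  0.1 -0.9] w 0.468 g 60.6
before-turn units [0.009 0.002 0.333] twist units -0.01
```

apply_moves:
  targets:
    - {"translation": [0.01,0,0.05],"twist": 0,"hand": 0.2}
    - {"translation": [0,0,0.05],"twist": 0,"hand": 0.2}
    - {"translation": [0,0,0.05],"twist": 0,"hand": 0.2}
    - {"translation": [0,0,0.05],"twist": 0,"hand": 0.2}
    - {"translation": [0,0,0.05],"twist": 0,"hand": 0.2}
    - {"translation": [0,0,0.05],"twist": 0,"hand": 0.2}
    - {"translation": [0,0,0.02],"twist": 0,"hand": 0.2}
    - {"translation": [0,0,0],"twist": 0,"hand": 0.2}

```text
time: 29.5
tool_pos: [0.5121, 0.0244, 0.1328]
tool_rot: [-0.0, 0.999, 0.048, -0.0]
contact_force: [-0.4, -0.4, -0.4]
gripper_width: 0.467
grasp_force: 60.6
```

apply_moves:
  targets:
    - {"translation": [0,0,0.03],"twist": 0,"hand": 0.2}
    - {"translation": [0,0,0.03],"twist": 0,"hand": 0.2}
    - {"translation": [0,0,0.03],"twist": 0,"hand": 0.2}
    - {"translation": [0,0,0.03],"twist": 0,"hand": 0.2}

```text
time: 29.9
tool_pos: [0.5126, 0.0243, 0.122]
tool_rot: [0.0, 0.999, 0.048, 0.0]
contact_force: [-4.3, -1.0, 6.2]
gripper_width: 0.469
grasp_force: 62.5
```

apply_moves:
  targets:
    - {"translation": [0,0,0.03],"twist": 0,"hand": 0.2}
    - {"translation": [0,0,0.03],"twist": 0,"hand": 0.2}
    - {"translation": [0,0,0.03],"twist": 0,"hand": 0.2}

```text
time: 30.2
tool_pos: [0.5125, 0.0243, 0.1124]
tool_rot: [0.0, 0.999, 0.048, 0.0]
contact_force: [-3.3, -0.5, 3.8]
gripper_width: 0.469
grasp_force: 62.0
```

```bash
python3 foll.py; python3 go.py 0.5111 0.0242 0.097 5.5
```

```text
follower mm per column [np.float64(32.3), np.float64(32.3), np.float64(32.3), np.float64(32.1), np.float64(32.2), np.float64(33.5)]
t 30.25 p [0.5125 0.0243 0.1118] h 5.49 F [-2.  -0.4  3.3] w 0.467 g 61.8
before-turn units [-0.014 -0.     0.148] twist units -0.0
```

apply_moves:
  targets:
    - {"translation": [-0.01,0,0.03],"twist": 0,"hand": 0.2}
    - {"translation": [0,0,0.03],"twist": 0,"hand": 0.2}
    - {"translation": [0,0,0.03],"twist": 0,"hand": 0.2}
    - {"translation": [0,0,0.03],"twist": 0,"hand": 0.2}

```text
time: 30.65
tool_pos: [0.5119, 0.0243, 0.1003]
tool_rot: [0.0, 0.999, 0.048, 0.001]
contact_force: [0.4, -0.7, 2.3]
gripper_width: 0.469
grasp_force: 61.6
```

apply_moves:
  targets:
    - {"translation": [0,0,0.03],"twist": 0,"hand": 0.2}
    - {"translation": [0,0,0.02],"twist": 0,"hand": 0.2}
    - {"translation": [0,0,0],"twist": 0,"hand": 0.2}

```text
time: 30.95
tool_pos: [0.5113, 0.0242, 0.095]
tool_rot: [-0.0, 0.999, 0.048, -0.0]
contact_force: [1.8, -0.8, 3.4]
gripper_width: 0.472
grasp_force: 61.6
```

```bash
python3 foll.py; python3 go.py
```

```text
follower mm per column [np.float64(48.1), np.float64(48.8), np.float64(49.3), np.float64(49.2), np.float64(47.8), np.float64(49.6)]
t 31.0 p [0.5113 0.0243 0.0951] h 5.49 F [ 0.2 -0.2  2.6] w 0.465 g 61.6
```

The follower is at about 49 mm, past the 42 mm needed. I release, withdraw and go to the last lift.

apply_moves:
  targets:
    - {"translation": [0,0,0],"twist": 0,"hand": 0.75}
    - {"translation": [0,0,0],"twist": 0,"hand": 0.75}
    - {"translation": [0,0,0],"twist": 0,"hand": 0.75}
    - {"translation": [0,0,-0.1],"twist": 0,"hand": 0.75}
    - {"translation": [0,0,-0.3],"twist": 0,"hand": 0.75}
    - {"translation": [0,0,-0.4],"twist": 0,"hand": 0.75}
    - {"translation": [0,0,-0.25],"twist": 0,"hand": 0.75}
    - {"translation": [0,0,0],"twist": 0,"hand": 0.75}

```text
time: 31.8
tool_pos: [0.514, 0.024, 0.2063]
tool_rot: [0.001, 0.999, 0.048, 0.005]
contact_force: [1.0, -0.1, 0.3]
gripper_width: 0.752
grasp_force: 0.0
```

```bash
python3 foll.py; python3 go.py 0.5701 0.3191 0.2 5.5 0.5701 0.3191 0.15 -10.2
```

```text
follower mm per column [np.float64(39.2), np.float64(40.1), np.float64(38.8), np.float64(39.6), np.float64(39.6), np.float64(40.3)]
t 31.85 p [0.5127 0.0241 0.2035] h 5.49 F [-0.5 -0.  -0.5] w 0.745 g 0.0
before-turn units [ 0.853 -2.881  0.035] twist units -0.0
before-turn units [0.  0.  0.5] twist units 2.74
```

apply_moves:
  targets:
    - {"translation": [0.122,-0.412,0],"twist": 0,"hand": 0.75}
    - {"translation": [0.122,-0.412,0],"twist": 0,"hand": 0.75}
    - {"translation": [0.122,-0.412,0],"twist": 0,"hand": 0.75}
    - {"translation": [0.122,-0.412,0],"twist": 0,"hand": 0.75}
    - {"translation": [0.122,-0.412,0],"twist": 0,"hand": 0.75}
    - {"translation": [0.122,-0.412,0],"twist": 0,"hand": 0.75}
    - {"translation": [0.122,-0.412,0],"twist": 0,"hand": 0.75}

```text
time: 32.55
tool_pos: [0.5678, 0.3209, 0.1983]
tool_rot: [0.001, 0.999, 0.048, -0.002]
contact_force: [0.3, -1.1, 0.7]
gripper_width: 0.75
grasp_force: 0.0
```

apply_moves:
  targets:
    - {"translation": [0,0,0.13],"twist": 0.69,"hand": 0.75}
    - {"translation": [0,0,0.13],"twist": 0.69,"hand": 0.75}
    - {"translation": [0,0,0.13],"twist": 0.69,"hand": 0.75}
    - {"translation": [0,0,0.13],"twist": 0.67,"hand": 0.75}
    - {"translation": [0,0,0],"twist": 0,"hand": 0.75}
    - {"translation": [0,0,0],"twist": 0,"hand": 0.75}

```text
time: 33.15
tool_pos: [0.5679, 0.3191, 0.147]
tool_rot: [0.001, 0.996, -0.088, -0.001]
contact_force: [-0.0, 0.1, 0.6]
gripper_width: 0.75
grasp_force: 0.0
```

```bash
python3 go.py 0.5701 0.3191 0.032 -10.2
```

```text
t 33.15 p [0.5679 0.3191 0.147 ] h -10.13 F [-0.   0.1  0.6] w 0.75 g 0.0
before-turn units [ 0.021 -0.003  1.15 ] twist units 0.01
```

apply_moves:
  targets:
    - {"translation": [0.02,0,0.29],"twist": 0,"hand": 0.75}
    - {"translation": [0,0,0.29],"twist": 0,"hand": 0.75}
    - {"translation": [0,0,0.29],"twist": 0,"hand": 0.75}
    - {"translation": [0,0,0.18],"twist": 0,"hand": 0.75}
    - {"translation": [0,0,0.09],"twist": 0,"hand": 0.75}
    - {"translation": [0,0,0],"twist": 0,"hand": 0.75}

```text
time: 33.75
tool_pos: [0.5702, 0.3189, 0.0335]
tool_rot: [0.0, 0.996, -0.089, -0.001]
contact_force: [0.2, 0.3, -0.3]
gripper_width: 0.753
grasp_force: 0.0
```

apply_moves:
  targets:
    - {"translation": [0,0,0],"twist": 0,"hand": 0.2}
    - {"translation": [0,0,0],"twist": 0,"hand": 0.2}
    - {"translation": [0,0,0],"twist": 0,"hand": 0.2}
    - {"translation": [0,0,0],"twist": 0,"hand": 0.2}
    - {"translation": [0,0,0],"twist": 0,"hand": 0.2}

```text
time: 34.25
tool_pos: [0.5724, 0.3198, 0.0368]
tool_rot: [-0.001, 0.996, -0.089, 0.002]
contact_force: [0.2, 0.5, 6.3]
gripper_width: 0.477
grasp_force: 61.0
```

apply_moves:
  targets:
    - {"translation": [0,0,-0.1],"twist": 0,"hand": 0.2}
    - {"translation": [0,0,-0.3],"twist": 0,"hand": 0.2}
    - {"translation": [0,0,-0.4],"twist": 0,"hand": 0.2}
    - {"translation": [0,0,-0.4],"twist": 0,"hand": 0.2}
    - {"translation": [0,0,-0.2],"twist": 0,"hand": 0.2}
    - {"translation": [0,0,0],"twist": 0,"hand": 0.2}
    - {"translation": [0,0,0],"twist": 0,"hand": 0.2}

```text
time: 34.95
tool_pos: [0.5704, 0.319, 0.174]
tool_rot: [0.0, 0.996, -0.089, -0.0]
contact_force: [-0.4, -0.2, -1.2]
gripper_width: 0.475
grasp_force: 60.6
```

```bash
python3 go.py
```

```text
t 34.95 p [0.5704 0.319  0.174 ] h -10.21 F [-0.4 -0.2 -1.2] w 0.475 g 60.6
```

```bash
python3 off.py .5701 .3191 .5724 .3198 -10.2
```

```text
t 34.95 p [0.5704 0.319  0.174 ] h -10.21 F [-0.4 -0.2 -1.2] w 0.475 g 60.6
before-turn units [-0.056  3.005 -0.01 ] twist units -2.74
off x -0.0021 y 0.0011 place [0.5116 0.0242]
```

apply_moves:
  targets:
    - {"translation": [-0.01,0.43,0],"twist": 0,"hand": 0.2}
    - {"translation": [-0.01,0.43,0],"twist": 0,"hand": 0.2}
    - {"translation": [-0.01,0.43,0],"twist": 0,"hand": 0.2}
    - {"translation": [-0.01,0.43,0],"twist": 0,"hand": 0.2}
    - {"translation": [-0.01,0.43,0],"twist": 0,"hand": 0.2}
    - {"translation": [-0.01,0.43,0],"twist": 0,"hand": 0.2}
    - {"translation": [0,0.425,0],"twist": 0,"hand": 0.2}

```text
time: 35.65
tool_pos: [0.5092, 0.0231, 0.1712]
tool_rot: [0.0, 0.996, -0.089, -0.003]
contact_force: [1.1, -0.1, -0.7]
gripper_width: 0.484
grasp_force: 60.7
```

apply_moves:
  targets:
    - {"translation": [0,0,0],"twist": -0.69,"hand": 0.2}
    - {"translation": [0,0,0],"twist": -0.69,"hand": 0.2}
    - {"translation": [0,0,0],"twist": -0.68,"hand": 0.2}
    - {"translation": [0,0,0],"twist": -0.68,"hand": 0.2}
    - {"translation": [0,0,0],"twist": 0,"hand": 0.2}
    - {"translation": [0,0,0.1],"twist": 0,"hand": 0.2}
    - {"translation": [0,0,0],"twist": 0,"hand": 0.2}
    - {"translation": [0,0,0],"twist": 0,"hand": 0.2}

```text
time: 36.45
tool_pos: [0.5108, 0.0246, 0.163]
tool_rot: [-0.0, 0.999, 0.048, -0.001]
contact_force: [0.2, 0.2, -0.9]
gripper_width: 0.476
grasp_force: 60.8
```

```bash
python3 go.py 0.5112 0.0242 0.13 5.5
```

```text
t 36.45 p [0.5108 0.0246 0.163 ] h 5.46 F [ 0.2  0.2 -0.9] w 0.476 g 60.8
before-turn units [0.004 0.004 0.33 ] twist units -0.01
```

apply_moves:
  targets:
    - {"translation": [0,0,0.05],"twist": 0,"hand": 0.2}
    - {"translation": [0,0,0.05],"twist": 0,"hand": 0.2}
    - {"translation": [0,0,0.05],"twist": 0,"hand": 0.2}
    - {"translation": [0,0,0.05],"twist": 0,"hand": 0.2}
    - {"translation": [0,0,0.05],"twist": 0,"hand": 0.2}
    - {"translation": [0,0,0.05],"twist": 0,"hand": 0.2}
    - {"translation": [0,0,0.02],"twist": 0,"hand": 0.2}
    - {"translation": [0,0,0],"twist": 0,"hand": 0.2}

```text
time: 37.25
tool_pos: [0.5113, 0.0245, 0.1318]
tool_rot: [-0.0, 0.999, 0.048, -0.0]
contact_force: [0.1, -0.7, -0.4]
gripper_width: 0.476
grasp_force: 60.8
```

apply_moves:
  targets:
    - {"translation": [0,0,0.03],"twist": 0,"hand": 0.2}
    - {"translation": [0,0,0.03],"twist": 0,"hand": 0.2}
    - {"translation": [0,0,0.03],"twist": 0,"hand": 0.2}
    - {"translation": [0,0,0.03],"twist": 0,"hand": 0.2}

```text
time: 37.65
tool_pos: [0.5124, 0.0244, 0.1213]
tool_rot: [0.0, 0.999, 0.048, 0.001]
contact_force: [-1.5, 0.4, 5.7]
gripper_width: 0.477
grasp_force: 61.8
```

apply_moves:
  targets:
    - {"translation": [0,0,0.03],"twist": 0,"hand": 0.2}
    - {"translation": [0,0,0.03],"twist": 0,"hand": 0.2}
    - {"translation": [0,0,0.03],"twist": 0,"hand": 0.2}

```text
time: 37.95
tool_pos: [0.5122, 0.0244, 0.1116]
tool_rot: [0.0, 0.999, 0.048, 0.001]
contact_force: [1.4, 0.0, 3.3]
gripper_width: 0.478
grasp_force: 61.5
```

```bash
python3 foll.py; python3 go.py 0.5111 0.0242 0.096 5.5
```

```text
follower mm per column [np.float64(45.0), np.float64(44.5), np.float64(45.0), np.float64(44.9), np.float64(45.4), np.float64(46.4)]
t 38.0 p [0.5118 0.0244 0.111 ] h 5.49 F [ 1.  -0.3  3.9] w 0.473 g 61.5
before-turn units [-0.007  0.002  0.15 ] twist units -0.0
```

apply_moves:
  targets:
    - {"translation": [0,0,0.03],"twist": 0,"hand": 0.2}
    - {"translation": [0,0,0.03],"twist": 0,"hand": 0.2}
    - {"translation": [0,0,0.03],"twist": 0,"hand": 0.2}
    - {"translation": [0,0,0.03],"twist": 0,"hand": 0.2}
    - {"translation": [0,0,0.03],"twist": 0,"hand": 0.2}
    - {"translation": [0,0,0.01],"twist": 0,"hand": 0.2}
    - {"translation": [0,0,0],"twist": 0,"hand": 0.2}

```text
time: 38.7
tool_pos: [0.5116, 0.0245, 0.0952]
tool_rot: [-0.0, 0.999, 0.048, -0.0]
contact_force: [2.6, 0.3, 3.0]
gripper_width: 0.48
grasp_force: 61.5
```

```bash
python3 foll.py; python3 go.py
```

```text
follower mm per column [np.float64(60.5), np.float64(61.6), np.float64(60.1), np.float64(60.0), np.float64(59.9), np.float64(61.6)]
t 38.75 p [0.5116 0.0244 0.0953] h 5.49 F [ 1.  -0.3  3.5] w 0.476 g 61.5
```

apply_moves:
  targets:
    - {"translation": [0,0,0],"twist": 0,"hand": 0.75}
    - {"translation": [0,0,0],"twist": 0,"hand": 0.75}
    - {"translation": [0,0,0],"twist": 0,"hand": 0.75}
    - {"translation": [0,0,-0.1],"twist": 0,"hand": 0.75}
    - {"translation": [0,0,-0.3],"twist": 0,"hand": 0.75}
    - {"translation": [0,0,-0.4],"twist": 0,"hand": 0.75}
    - {"translation": [0,0,-0.3],"twist": 0,"hand": 0.75}

```text
time: 39.45
tool_pos: [0.5118, 0.0245, 0.2081]
tool_rot: [0.0, 0.999, 0.048, 0.001]
contact_force: [0.5, -0.7, -0.2]
gripper_width: 0.751
grasp_force: 0.0
```

apply_moves:
  targets:
    - {"translation": [-0.2,-0.45,0],"twist": 0,"hand": 0.4}
    - {"translation": [-0.2,-0.45,0],"twist": 0,"hand": 0.2}
    - {"translation": [-0.2,-0.45,0],"twist": 0,"hand": 0}
    - {"translation": [-0.2,-0.45,0],"twist": 0,"hand": 0}
    - {"translation": [0,-0.45,0],"twist": 0,"hand": 0}
    - {"translation": [0,0,0],"twist": 0,"hand": 0}

```text
time: 40.05
tool_pos: [0.4088, 0.2447, 0.2062]
tool_rot: [-0.001, 0.999, 0.051, 0.0]
contact_force: [-0.6, -1.6, 0.4]
gripper_width: 0.002
grasp_force: 0.0
```

```bash
python3 foll.py; python3 go.py; python3 - <<'E'
from seg import *
t=grab_frame("top");s=grab_frame("side");np.save("t8.npy",t);np.save("s8.npy",s)
a=cv2.resize(t[110:260,195:395,::-1],(400,300),interpolation=cv2.INTER_CUBIC)
b=cv2.resize(s[175:250,170:270,::-1],(400,300),interpolation=cv2.INTER_CUBIC)
c=cv2.resize(t[110:150,200:240,::-1],(300,300),interpolation=cv2.INTER_CUBIC)
d=cv2.resize(t[165:215,215:265,::-1],(300,300),interpolation=cv2.INTER_CUBIC)
cv2.imwrite("pics/m1.png",np.hstack([np.vstack([a,b]),np.vstack([c,d])]))
for q in("lever_tip","lever_base"):
  for n in("top","side"):
    print(n,q,[(np.round(d["point"],3).tolist(),round(d["score"],2)) for d in recognise(n,q)][:2])
    print([(*rect(n,d["pixels"],.03),d["score"]) for d in regions_of(n,q)][:2])
E
```

```text
follower mm per column [np.float64(52.3), np.float64(53.2), np.float64(53.6), np.float64(53.6), np.float64(51.7), np.float64(52.8)]
t 40.1 p [0.4095 0.2427 0.206 ] h 5.77 F [-0.4 -0.2 -0.2] w -0.001 g 0.0
top lever_tip [([0.669, 0.083, 0.108], 0.47)]
[(array([681.3,  95.7,  22. ,  31.7,  89.7]), 63, 0.42)]
side lever_tip []
[(array([711. ,  51.5,  26.4,  77.4,  37.6]), 77, 0.56), (array([ 475.5, -266.1,  133.3,  133.9,   85.4]), 607, 0.33)]
top lever_base [([0.695, 0.079, 0.034], 0.86), ([0.5, 0.018, 0.007], 0.46)]
[(array([697.1,  84.5,  50.5,  70. ,  89.2]), 360, 0.75)]
side lever_base [([0.375, 0.06, 0.036], 0.7), ([0.686, 0.095, 0.024], 0.58)]
[(array([698.6,  88.3,  75.9, 132.7,  50.9]), 352, 0.84)]
```

View pics/m1.png

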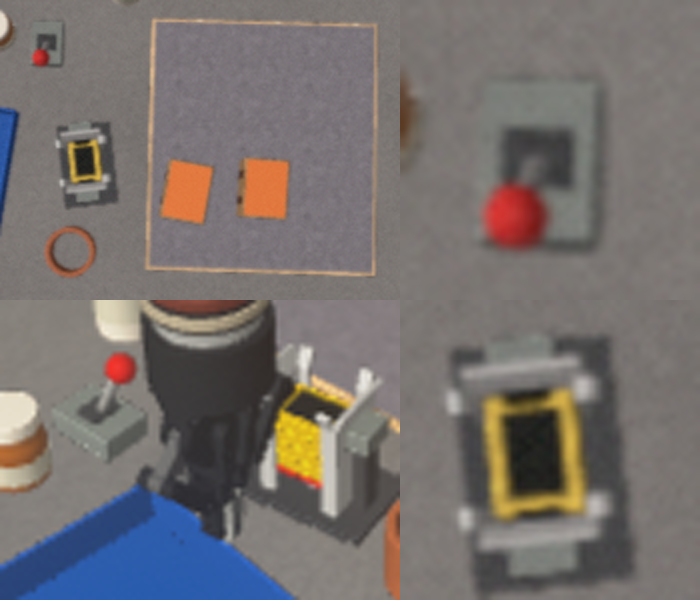

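Top picture: both blanks orange up (187,190 and 265,187), with the top lift seated in the magazine (crop 535,455). Bottom left: four yellow lifts stacked under the lips, and the bin looks empty. The lever ball is at crop (515,215), leaning toward −x. Next I triangulate it.

```bash
python3 - <<'E'
from seg import *
from scipy.optimize import least_squares
t=np.load("t8.npy");s=np.load("s8.npy")
def cen(f,x,y,w,h):
    g=f[y:y+h,x:x+w].astype(float); m=np.clip(g[...,0]-np.maximum(g[...,1],g[...,2])-40,0,120); Y,X=np.mgrid[:h,:w]
    return np.array([(m*X).sum()/m.sum()+x,(m*Y).sum()/m.sum()+y])
a=cen(t,208,130,16,18); b=cen(s,190,180,20,22); print(a,b)
p=least_squares(lambda p:np.r_[proj("top",p)[0]-a,proj("side",p)[0]+[.35,.56]-b],[.66,.09,.1]); print("ball",p.x.round(4),p.fun.round(2))
for z in(.03,.04): print(z,ray("top",[[210.4,120.4],[226.7,120.4],[226.7,142.7],[210.4,142.7],[218.7,131.3]],z)[:,:2].round(4).tolist())
print("glue/jar",[ (n,q,[(np.round(d["point"],3).tolist(),round(d["score"],2)) for d in recognise(n,q)][:2]) for n in("top",) for q in("jar","glue","sleeve1")])
print("yellow left in bin",comps("top",t,"yellow",.019,(110,145,100,90),10))
E
python3 go.py
```

```text
[214.35197204 138.25511732] [199.32282929 191.57243255]
ball [0.6648 0.0886 0.0941] [-0.01 -0.01  0.01  0.  ]
0.03 [[0.7343, 0.1083], [0.7336, 0.0569], [0.6627, 0.0574], [0.6634, 0.1086], [0.6993, 0.0823]]
0.04 [[0.7319, 0.107], [0.7312, 0.0561], [0.6609, 0.0566], [0.6616, 0.1073], [0.6971, 0.0813]]
glue/jar [('top', 'jar', [([0.715, 0.159, 0.066], 0.84), ([0.5, 0.019, 0.007], 0.47)]), ('top', 'glue', [([0.775, -0.04, 0.111], 0.92)]), ('top', 'sleeve1', [([0.37, 0.053, 0.061], 0.82), ([0.755, 0.244, 0.048], 0.63)])]
yellow left in bin []
t 40.75 p [0.4105 0.2405 0.2053] h 5.46 F [-1.   0.3  0.3] w 0.0 g 0.0
```

apply_moves:
  targets:
    - {"translation": [0.315,0.285,0],"twist": 0,"hand": 0}
    - {"translation": [0.315,0.285,0],"twist": 0,"hand": 0}
    - {"translation": [0.315,0.285,0],"twist": 0,"hand": 0}
    - {"translation": [0.315,0.285,0],"twist": 0,"hand": 0}
    - {"translation": [0.315,0.285,0],"twist": 0,"hand": 0}
    - {"translation": [0.315,0.285,0],"twist": 0,"hand": 0}
    - {"translation": [0,0,0],"twist": 0.74,"hand": 0}
    - {"translation": [0,0,0],"twist": 0.74,"hand": 0}

```text
time: 41.55
tool_pos: [0.6158, 0.0874, 0.2047]
tool_rot: [-0.0, 1.0, -0.029, -0.0]
contact_force: [0.3, 0.4, -0.4]
gripper_width: 0.002
grasp_force: 0.0
```

```bash
python3 go.py 0.615 0.088 0.105 -3
```

```text
t 41.55 p [0.6158 0.0874 0.2047] h -3.28 F [ 0.3  0.4 -0.4] w 0.002 g 0.0
before-turn units [-0.008 -0.005  0.997] twist units -0.05
```

apply_moves:
  targets:
    - {"translation": [0,0,0.25],"twist": 0,"hand": 0}
    - {"translation": [0,0,0.25],"twist": 0,"hand": 0}
    - {"translation": [0,0,0.25],"twist": 0,"hand": 0}
    - {"translation": [0,0,0.25],"twist": 0,"hand": 0}
    - {"translation": [0.1,0,0],"twist": 0,"hand": 0}
    - {"translation": [0.1,0,0],"twist": 0,"hand": 0}
    - {"translation": [0.06,0,0],"twist": 0,"hand": 0}
    - {"translation": [0.06,0,0],"twist": 0,"hand": 0}

```text
time: 42.35
tool_pos: [0.6487, 0.087, 0.1076]
tool_rot: [-0.0, 1.0, -0.026, 0.001]
contact_force: [-2.7, 0.8, 0.7]
gripper_width: -0.004
grasp_force: 0.8
```

apply_moves:
  targets:
    - {"translation": [0.06,0,0],"twist": 0,"hand": 0}
    - {"translation": [0.06,0,0],"twist": 0,"hand": 0}
    - {"translation": [0.06,0,0],"twist": 0,"hand": 0}
    - {"translation": [0.06,0,0],"twist": 0,"hand": 0}
    - {"translation": [0.06,0,0],"twist": 0,"hand": 0}

```text
time: 42.85
tool_pos: [0.6773, 0.0854, 0.1053]
tool_rot: [0.0, 1.0, -0.026, 0.0]
contact_force: [-1.2, 0.7, 0.3]
gripper_width: -0.002
grasp_force: 0.5
```

apply_moves:
  targets:
    - {"translation": [0.05,0,0],"twist": 0,"hand": 0}
    - {"translation": [0.05,0,0],"twist": 0,"hand": 0}
    - {"translation": [0.05,0,0],"twist": 0,"hand": 0}

```text
time: 43.15
tool_pos: [0.6922, 0.0846, 0.1053]
tool_rot: [-0.0, 1.0, -0.026, -0.0]
contact_force: [-1.8, 0.7, 1.0]
gripper_width: 0.002
grasp_force: 0.4
```

```bash
python3 go.py; python3 - <<'E'
from seg import *
s=grab_frame("side"); print(comps("side",s,"red",.094,(165,165,60,50),4))
b=cv2.resize(s[150:230,160:260,::-1],(700,560),interpolation=cv2.INTER_CUBIC); cv2.imwrite("pics/l1.png",b)
E
```

```text
t 43.15 p [0.6922 0.0846 0.1053] h -2.99 F [-1.8  0.7  1. ] w 0.002 g 0.4
[[663.6, 220.4, 665.1, 222.0, 34.6, 15.7, 16.3], [717.9, 90.9, 718.3, 90.8, 25.5, 10.7, -14.9]]
```

View pics/l1.png

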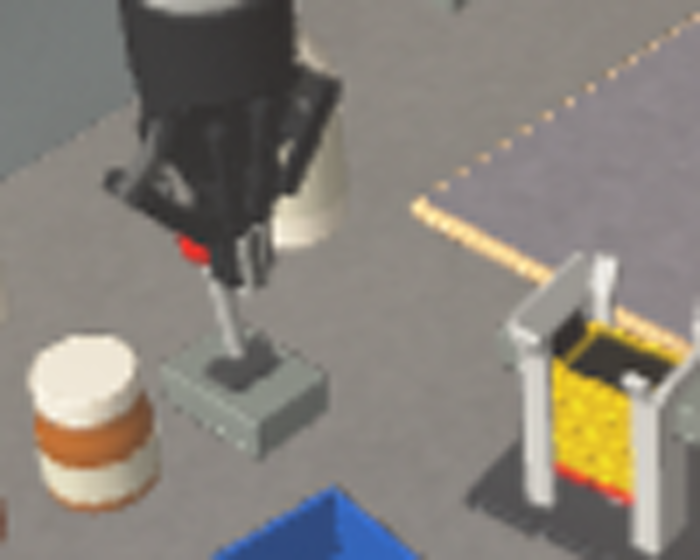

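The lever is most of the way over (ball at crop 193,248, in front of the fingers). I'll push on gently until it meets the stop.

apply_moves:
  targets:
    - {"translation": [0.04,0,0],"twist": 0,"hand": 0}
    - {"translation": [0.04,0,0],"twist": 0,"hand": 0}
    - {"translation": [0.04,0,0],"twist": 0,"hand": 0}

```text
time: 43.5
tool_pos: [0.7038, 0.084, 0.1049]
tool_rot: [0.0, 1.0, -0.026, -0.0]
contact_force: [-0.1, -0.1, -1.0]
gripper_width: 0.002
grasp_force: 0.4
```

apply_moves:
  targets:
    - {"translation": [0.03,0,0],"twist": 0,"hand": 0}
    - {"translation": [0.03,0,0],"twist": 0,"hand": 0}

```text
time: 43.7
tool_pos: [0.7099, 0.0836, 0.1051]
tool_rot: [0.0, 1.0, -0.026, -0.0]
contact_force: [-1.1, 0.5, -1.8]
gripper_width: -0.001
grasp_force: 0.4
```

apply_moves:
  targets:
    - {"translation": [0.03,0,0],"twist": 0,"hand": 0}
    - {"translation": [0,0,0],"twist": 0,"hand": 0}

```text
time: 43.9
tool_pos: [0.7132, 0.0835, 0.1054]
tool_rot: [-0.0, 1.0, -0.026, 0.0]
contact_force: [-0.5, 0.2, 0.8]
gripper_width: -0.001
grasp_force: 0.0
```

apply_moves:
  targets:
    - {"translation": [0.03,0,0],"twist": 0,"hand": 0}
    - {"translation": [0,0,0],"twist": 0,"hand": 0}

```text
time: 44.1
tool_pos: [0.7161, 0.0833, 0.1054]
tool_rot: [-0.0, 1.0, -0.026, 0.0]
contact_force: [-0.1, 1.0, -0.4]
gripper_width: -0.001
grasp_force: 0.1
```

```bash
python3 go.py; python3 - <<'E'
from seg import *
s=grab_frame("side"); print(comps("side",s,"red",.094,(165,165,60,50),4))
E
```

```text
t 44.1 p [0.7161 0.0833 0.1054] h -3.0 F [-0.1  1.  -0.4] w -0.001 g 0.1
[[663.6, 220.4, 664.9, 222.1, 35.0, 15.8, 16.1], [737.0, 92.9, 737.0, 93.3, 33.3, 14.1, -35.5]]
```

apply_moves:
  targets:
    - {"translation": [0.03,0,0],"twist": 0,"hand": 0}
    - {"translation": [0,0,0],"twist": 0,"hand": 0}

```text
time: 44.35
tool_pos: [0.7171, 0.0833, 0.1052]
tool_rot: [0.0, 1.0, -0.026, -0.003]
contact_force: [-8.2, 0.3, 4.1]
gripper_width: 0.0
grasp_force: 3.9
```

apply_moves:
  targets:
    - {"translation": [0.03,0,0],"twist": 0,"hand": 0}
    - {"translation": [0,0,0],"twist": 0,"hand": 0}

```text
time: 44.55
tool_pos: [0.7176, 0.0834, 0.1052]
tool_rot: [0.0, 1.0, -0.026, -0.007]
contact_force: [-17.6, -0.2, 9.7]
gripper_width: -0.0
grasp_force: 8.9
```

```bash
python3 go.py; python3 - <<'E'
from seg import *
s=grab_frame("side"); print(comps("side",s,"red",.094,(165,165,60,50),4))
E
```

```text
t 44.55 p [0.7176 0.0834 0.1052] h -2.96 F [-17.6  -0.2   9.7] w -0.0 g 8.9
[[663.2, 220.3, 664.9, 222.2, 35.0, 15.7, 15.6], [738.1, 92.9, 738.1, 93.1, 32.1, 13.7, -41.2]]
```

The stop is reached (17.6 N). I back off, rise clear and verify everything.

apply_moves:
  targets:
    - {"translation": [-0.1,0,0],"twist": 0,"hand": 0}
    - {"translation": [-0.3,0,0],"twist": 0,"hand": 0}
    - {"translation": [-0.3,0,-0.2],"twist": 0,"hand": 0}
    - {"translation": [-0.2,0,-0.4],"twist": 0,"hand": 0}
    - {"translation": [-0.1,0,-0.4],"twist": 0,"hand": 0}
    - {"translation": [-0.4,-0.2,0],"twist": 0,"hand": 0}
    - {"translation": [-0.4,-0.2,0],"twist": 0,"hand": 0}
    - {"translation": [-0.4,-0.2,0],"twist": 0,"hand": 0}

```text
time: 45.4
tool_pos: [0.5044, 0.155, 0.2063]
tool_rot: [-0.0, 1.0, -0.027, 0.001]
contact_force: [0.1, 0.1, -0.0]
gripper_width: -0.002
grasp_force: 0.0
```

apply_moves:
  targets:
    - {"translation": [-0.3,-0.3,0],"twist": 0,"hand": 0}
    - {"translation": [0,-0.4,0],"twist": 0,"hand": 0}
    - {"translation": [0,0,0],"twist": 0,"hand": 0}
    - {"translation": [0,0,0],"twist": 0,"hand": 0}

```text
time: 45.8
tool_pos: [0.4789, 0.2266, 0.2058]
tool_rot: [-0.0, 1.0, -0.025, 0.001]
contact_force: [0.1, -0.6, 0.5]
gripper_width: 0.005
grasp_force: 0.0
```

```bash
python3 foll.py; python3 go.py; python3 - <<'E'
from seg import *
from scipy.optimize import least_squares
t=grab_frame("top");s=grab_frame("side")
def cen(f,x,y,w,h):
    g=f[y:y+h,x:x+w].astype(float); m=np.clip(g[...,0]-np.maximum(g[...,1],g[...,2])-40,0,120); Y,X=np.mgrid[:h,:w]
    return np.array([(m*X).sum()/m.sum()+x,(m*Y).sum()/m.sum()+y])
a=cen(t,206,105,20,38); b=cen(s,172,170,30,30)
p=least_squares(lambda p:np.r_[proj("top",p)[0]-a,proj("side",p)[0]+[.35,.56]-b],[.73,.08,.1]); print("ball",p.x.round(4),p.fun.round(2))
for r in comps("top",t,"orange",.074,(280,150,90,90)): print("O",r)
for r in comps("top",t,"yellow",.086,(215,160,60,50)): print("Y",r)
a=cv2.resize(t[:,:400,::-1],(400,384)); b=cv2.resize(s[120:270,130:330,::-1],(400,300),interpolation=cv2.INTER_CUBIC)
cv2.imwrite("pics/fin.png",np.hstack([a,cv2.copyMakeBorder(b,0,84,0,0,cv2.BORDER_CONSTANT)]))
E
```

```text
follower mm per column [np.float64(52.4), np.float64(53.2), np.float64(53.6), np.float64(53.5), np.float64(51.7), np.float64(52.9)]
t 45.85 p [0.4791 0.2259 0.2056] h -2.96 F [-0.8 -0.3  0.1] w 0.002 g 0.0
ball [0.7412 0.0852 0.0939] [-0.01 -0.01  0.01  0.  ]
O [464.4, -131.6, 463.1, -128.6, 85.6, 64.3, -10.7]
O [466.5, -246.3, 466.5, -246.3, 85.7, 64.4, -4.5]
Y [507.1, 22.5, 509.6, 23.3, 60.4, 45.4, 4.9]
```

View pics/fin.png

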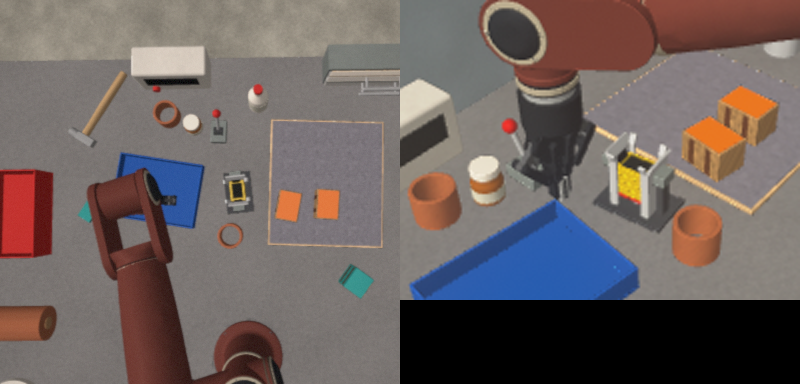

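The lever ball moved 76 mm, against 76.7 mm expected for 1.0 rad over an 80 mm lever. The bin is empty, four lifts are under the lips and both blanks lie orange up.

```bash
python3 -c "
from plant import job_done; print(job_done())"
```

```text
the job is handed in; nothing more can be done
None
```

The job is done and handed in at about 46 s: both blanks present lie flat with orange up, all four lifts are loaded under the lips, and the start lever was then pushed fully over.

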